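Clear the desk pile into its fitted trays

ROBOT

A 7-joint arm with a two-finger parallel gripper is mounted at the origin on a cart in front of the work surface, level with it; the furniture and walls round the work are solid. World frame = base frame: x ahead of the robot, y to its left, z up, the work surface at z = 0. Lengths are in mm, angles in rad, forces in N, time in s.
With the tool pointing down it reaches from about 425 to 925 mm from the base axis. Payload 6.8 kg.
Tool frame: the origin (TCP) lies at the very end of the fingers, on their centre line; the grasp point (between the pads) lies 19 mm behind it; y points along the fingers, z is the direction in which the jaws open and shut, and the axes are right-handed (so a half turn about y gives the same grasp; the last joint's range is limited). The gripper opens to 88 mm and grips with 3 to 60 N. Pads are 20 mm wide; open, the fingers measure 115 mm over their backs; the gripper's body (75 mm by 178 mm) begins 61 mm behind the grasp point.
Start: joints at [1.239, 0.477, 0.022, 1.555, -0.011, 1.109, -0.083], TCP at [149.815, -658.182, 222.664] pointing down, gripper open.
Joint ranges: [-2.96, 2.96], [-0.34, 2.1], [-1.41, 1.46], [0.24, 2.44], [-1.37, 4.51], [0.17, 1.92], [-2.96, 2.96]. Speed limits (rad/s): [2.39, 2.39, 3.14, 3.14, 3.14, 3.14, 3.14].

INTERFACE

Orientations are given as a 3x3 rotation matrix whose columns are the frame's x, y, z axes.
In Python, from cell import bot gives the robot as it stands.
- The arm moves only by the tool apply_moves, never from a script. Its argument "commands" is a list of rows, each a list of 5 numbers: the shift along the tool's x, y, z in cm, then the turn about the tool's y in degrees, then the gripper command: -1 is fully open, 1 is shut, values between are in proportion. In form: [[dx, dy, dz, roll, jaw], ...]. A call has 1 to 10 rows; each row shifts and turns the pose as measured when the row begins, along the tool's axes as they then stand; what a row does not reach is not made up. A row lasts 1/12 s, in which the tool goes at most 41.7 mm and 7.16 degrees, less where a joint would pass 70% of its speed; a pose out of reach is approached as far as the arm can. A call is refused whole if a number of a shift passes 4.17 or a number of a turn 7.16, either way. A call with a gripper value outside its range is refused whole. The fingers move at their own pace and stop on an object; "grip_force" is the grip in N (left out, the last holds). Time passes only in rows, so rows that do not move let the fingers close. It gives the time, the measured TCP pose, the force and the opening at its end, in the units of the state.
- bot.state(): the state, without advancing time (a new reading comes with each control period).
- bot.grab_frame(name): name is "scene" or "top" or "wrist"; returns the picture (420x560x3 uint8, red, green, blue); there is no depth.
- bot.calibration(name): a dict with "vfov" (degrees; the focal length in pixels is half the picture's height over the tangent of half this angle, whatever the lens; pixels are square), "cx", "cy" (the principal point, pixels), "position" and "rotation" of the camera in the world. Camera axes: x right, y up, looking along -z (the intrinsics and any distortion apply to the point x, -y, -z); pixel columns grow to the right and rows downward; lengths in mm; the calibration is good to about 2 mm. The wrist camera is an equidistant fisheye: a pixel r from the principal point sees the ray r / f radians off the axis. A picture is of the moment at which its call begins: read the wrist's pose just before it. calibration takes no time and is no camera call; for the wrist camera it gives the pose at the moment of the call.
- bot.finish_job(): hands the job in, once; it reports no verdict.
The state is a dict: "time_s": time; "joint_pos": joint angles; "qd": joint speeds; "tau": joint torques, N m; "eef_pos": TCP position; "orientation": TCP orientation; "wrist_force": force on the tool from outside, world axes, zero at the start; "wrist_torque": the same for the moment, N m; "finger_gap": finger opening in mm.
Only numpy, scipy, OpenCV 4.12 (cv2) and the standard library are available. Lean on these libraries where they do the work, as an engineer would, in place of code of your own. Each camera call takes 0.05 s, during which the arm holds its last target.

TASK

Take the little pile on the desk apart from the top down, one thing at a time, and put each thing in the tray made to its shape and size: first the pencil sharpener, then the eraser, then the glass jar, last the flat black tin. Each must end lying flat on its tray's floor inside the rim (the jar upright, the oblong things lengthways in their trays); keep the jar upright throughout, set it down gently, and do not disturb the black stamp and the small wooden bell that stand among the trays.

Things in the scene. Friction and masses are not known exactly. Their poses are not given: they have to be found in the camera images.
- sharpener: grey wedge-shaped metal pencil sharpener, 15 (x) x 26 (y) x 12 (z) mm, on top of the pile, lying on the eraser. Origin: centre of its underside; y lengthways, z up. Loose, about 20 g; grip across the 15 mm width
- eraser: white block eraser in a blue card sleeve, 20 (x) x 43 (y) x 12 (z) mm, lying on the jar's lid. Origin: centre of its underside; y lengthways, z up. Loose, about 20 g; grip across the 20 mm width
- jar: small round glass jar with a dark lid (fixed on), 55 mm diameter, 57 mm high, nearly flat top, standing on the black tin. Origin: centre of its underside, z up. Loose, about 130 to 270 g; grip across the body
- lead_tin: flat black box (of pencil leads), 50 (x) x 74 (y) x 16 (z) mm, at the bottom of the pile, on the table; its two ends show from above. Origin: centre of its underside; y lengthways, z up. Loose, about 60 g; grip across the 50 mm width
- sharpener_tray: fixed low wooden tray with a cork floor, outside 41 (x) x 52 (y) mm; floor 5 mm above the table, rim 4 mm higher and 6 mm wide; inside 29 (x) x 40 (y) mm, the smallest oblong tray. Place for the sharpener. Its origin is the centre of its underside, z up
- eraser_tray: fixed low wooden tray with a cork floor, outside 46 (x) x 69 (y) mm; floor 5 mm above the table, rim 4 mm higher and 6 mm wide; inside 34 (x) x 57 (y) mm, the middle-sized oblong tray. Place for the eraser. Its origin is the centre of its underside, z up
- jar_tray: fixed low wooden tray with a cork floor, outside 84 (diameter) mm; floor 5 mm above the table, rim 4 mm higher and 6 mm wide; inside 72 mm diameter, the only round tray. Place for the jar. Its origin is the centre of its underside, z up
- tin_tray: fixed low wooden tray with a cork floor, outside 76 (x) x 100 (y) mm; floor 5 mm above the table, rim 4 mm higher and 6 mm wide; inside 64 (x) x 88 (y) mm, the largest oblong tray. Place for the black tin. Its origin is the centre of its underside, z up
- date_stamp: black block-shaped hand stamp, 52 x 88 x 46 mm, loose bystander on the table: leave where it is. Origin: centre of its underside
- wooden_bell: small yellow-brown wooden bell shape with a stub grip, 44 mm diameter, 41 mm high, loose bystander on the table: leave where it is. Origin: centre of its underside
Not all that is in view belongs to the job. What is meant by the sharpener is not turquoise, and is the smaller of those in its own colour.

How it is judged:
By the outcome, as a careful person would: the job done as asked, in the order asked, and still so for the second after the job is handed in, with the robot touching nothing.
It also fails if it takes over 115 s, if anything falls off the work surface, if the arm or the gripper's body presses on something with over 40 N, if the wrist force passes 120 N, or if a joint passes its speed limit or range.

## Working session

There is one attempt and no reset: what is moved stays moved. The work goes in short steps, Python scripts to look and compute and a tool call to move; the robot and the scene stay as the last step left them, time stands still between calls to the robot, and variables do not carry over. Pictures are saved under pics/ and viewed, and the job is handed in when it is done.

Besides the shell and the picture viewer there is one more tool, called as name(argument=value, ...) on one line, values as JSON. apply_moves: Moves the arm, as the interface text tells. Its arguments: {"type":"object","properties":{"commands":{"type":"array"},"grip_force":{"type":"number"}},"required":["commands"]}

```bash
mkdir -p pics; ls
python3 - <<'E'
from cell import bot
import cv2
s=bot.state()
for k,v in s.items(): print(k,v)
for n in ["scene","top","wrist"]:
    print(n,bot.calibration(n))
    cv2.imwrite(f"pics/{n}0.png",cv2.cvtColor(bot.grab_frame(n),cv2.COLOR_RGB2BGR))
E
```

```text
pics
time_s 0.0
joint_pos [ 1.23890361  0.47775239  0.02233301  1.55643672 -0.01153315  1.1092885
 -0.08314315]
qd [-0.00068518  0.00062958  0.0004887  -0.00027634  0.00070099 -0.00122689
 -0.00011165]
tau [ 6.03348817e-04 -5.82852888e+01  1.53488226e+00 -2.72609639e+01
 -5.42667566e-02  1.67889171e-02  1.48200043e-04]
eef_pos [ 149.66969564 -657.58753477  221.71979488]
orientation [[-9.75069430e-01 -4.83281299e-04  2.21899468e-01]
 [-2.21899973e-01  1.68975090e-03 -9.75067970e-01]
 [ 9.62772893e-05 -9.99998456e-01 -1.75486456e-03]]
wrist_force [ 0.58591502 -0.50285257 -0.42268557]
wrist_torque [-0.0548167  -0.00197142 -0.01838569]
finger_gap 87.81902235981609
scene {'vfov': 45.8611962840671, 'cx': 279.4271654206082, 'cy': 209.4643774478072, 'position': array([ 78.8056223 , 384.88928016, 725.82599712]), 'rotation': array([[-0.75131811,  0.44836799, -0.48423882],
       [-0.65992257, -0.50507004,  0.55624317],
       [ 0.00482711,  0.73747569,  0.67535642]])}
top {'vfov': 49.215606058031376, 'cx': 271.9847846148566, 'cy': 209.1396881222937, 'position': array([ 315.56024794, -145.93183663, 1085.05779914]), 'rotation': array([[ 0.02850864,  0.98201196, -0.18665416],
       [-0.99929427,  0.0234298 , -0.02936004],
       [-0.02445864,  0.18735945,  0.98198687]])}
wrist {'vfov': 65.70646984690485, 'cx': 276.74805085208754, 'cy': 215.0893071005703, 'position': array([ 231.47153556, -639.42120147,  384.76050879]), 'rotation': array([[ 0.22198283,  0.92955532,  0.29436462],
       [-0.975045  ,  0.21264462,  0.06379267],
       [-0.00329623, -0.30117963,  0.95356173]])}
```

View pics/scene0.png

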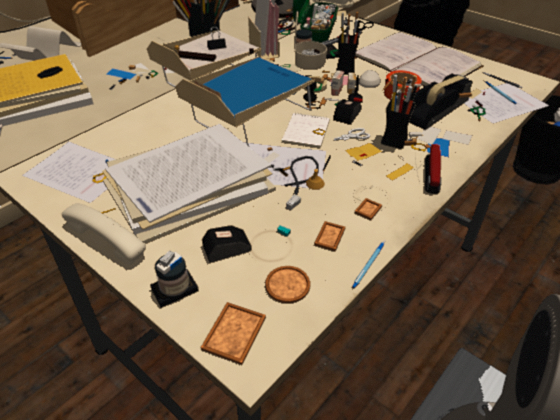

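View pics/top0.png

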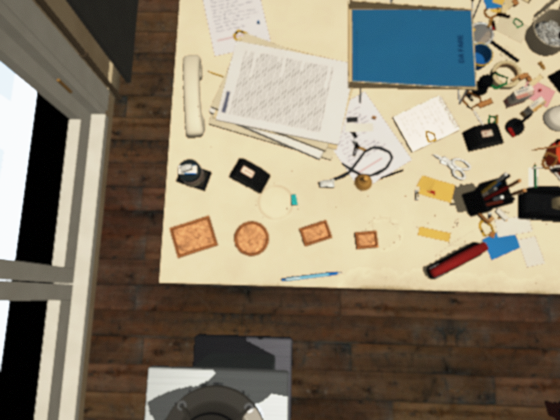

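View pics/wrist0.png

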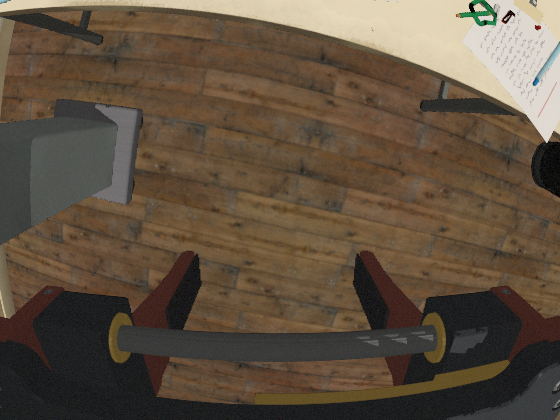

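```bash
cat > h.py <<'E'
import numpy as np, cv2
from cell import bot
def save(n,img,crop=None,k=1):
    if crop is not None:
        x0,y0,x1,y1=crop; img=img[y0:y1,x0:x1]
    img=cv2.resize(img,None,fx=k,fy=k,interpolation=cv2.INTER_CUBIC)
    cv2.imwrite(f"pics/{n}.png",cv2.cvtColor(img,cv2.COLOR_RGB2BGR))
def f_(c): return 210/np.tan(np.radians(c['vfov']/2))
def ray(c,u,v,fish=False):
    f=f_(c); x=(u-c['cx'])/f; y=(v-c['cy'])/f
    if fish:
        r=np.hypot(x,y); s=np.sin(r)/r if r>1e-9 else 1; d=np.array([x*s,y*s,np.cos(r)])
    else: d=np.array([x,y,1.])
    return c['rotation']@(d*[1,-1,-1])
def pt(c,u,v,z,fish=False):
    d=ray(c,u,v,fish); p=np.array(c['position']); return p+d*(z-p[2])/d[2]
def proj(c,P,fish=False):
    q=(c['rotation'].T@(np.asarray(P,float)-c['position']))*[1,-1,-1]; f=f_(c)
    if fish:
        r=np.hypot(q[0],q[1]); th=np.arctan2(r,q[2]); return np.array([c['cx']+f*th*q[0]/r,c['cy']+f*th*q[1]/r])
    return np.array([c['cx']+f*q[0]/q[2],c['cy']+f*q[1]/q[2]])
E
python3 - <<'E'
from h import *
s=cv2.cvtColor(cv2.imread('pics/scene0.png'),cv2.COLOR_BGR2RGB);t=cv2.cvtColor(cv2.imread('pics/top0.png'),cv2.COLOR_BGR2RGB)
save('s_pile',s,(140,190,310,320),4.5)
save('t_all',t,(160,140,400,290),3.3)
c=bot.calibration('top')
for n,u,v,z in [("tin_tray",193.5,236.5,9),("jar_tray",251,238,9),("er_tray",315,233,9),("sh_tray",366,240,9),("pile",192,173,60),("stamp",250,175,46),("bell",363,183,41),("edge",165,283,0),("edge2",180,10,0)]:
    print(n,pt(c,u,v,z).round())
E
```

```text
tin_tray [450.  71.   9.]
jar_tray [449. -66.   9.]
er_tray [ 465. -217.    9.]
sh_tray [ 452. -337.    9.]
pile [591.  73.  60.]
stamp [593. -61.  46.]
bell [ 581. -325.   41.]
edge [339. 133.   0.]
edge2 [1051.  145.    0.]
```

View pics/s_pile.png

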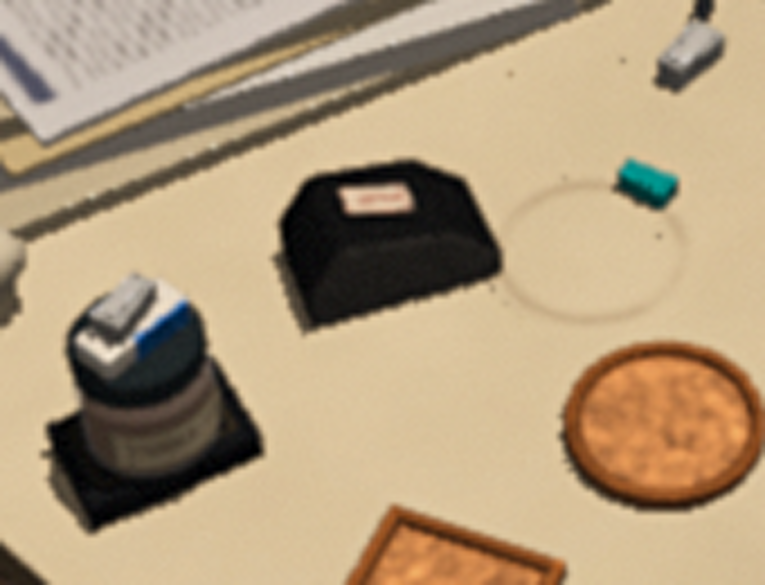

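View pics/t_all.png

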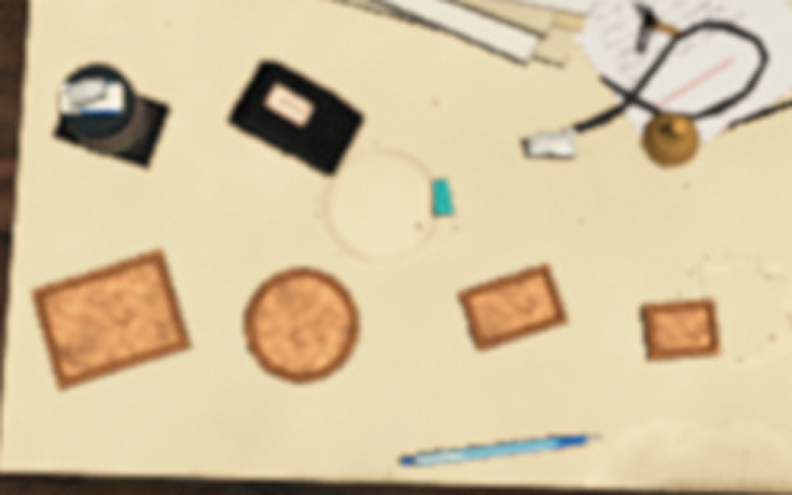

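Run:
```python
from h import *
c=bot.calibration('top')
t=cv2.imread('pics/top0.png')
hsv=cv2.cvtColor(t,cv2.COLOR_BGR2HSV)
m=cv2.inRange(hsv,(0,110,60),(18,255,255)); m[:205]=0; m[270:]=0; m[:,:160]=0; m[:,390:]=0
n,l,st,ce=cv2.connectedComponentsWithStats(m)
for i in range(1,n):
    if st[i,4]<100: continue
    p=np.argwhere(l==i)[:,::-1]
    hull=cv2.convexHull(p.astype(np.int32))[:,0]
    W=np.array([pt(c,u,v,7)[:2] for u,v in hull],np.float32)
    print(ce[i].round(1),cv2.minAreaRect(W), cv2.boxPoints(cv2.minAreaRect(W)).round().tolist())
```

```text
[193.  236.3] ((450.7281799316406, 72.2621078491211), (74.98788452148438, 98.65847778320312), 19.431812286376953) [[399.0, 106.0], [432.0, 13.0], [502.0, 38.0], [470.0, 131.0]]
[251.  238.1] ((450.0254821777344, -65.92869567871094), (81.19367980957031, 80.27730560302734), 46.67665100097656) [[393.0, -68.0], [451.0, -123.0], [507.0, -64.0], [449.0, -9.0]]
[315.  232.6] ((466.6920166015625, -216.9092559814453), (44.264984130859375, 68.21053314208984), 19.92675018310547) [[434.0, -192.0], [458.0, -257.0], [499.0, -241.0], [476.0, -177.0]]
[366.1 239.5] ((453.3458251953125, -337.17974853515625), (39.603939056396484, 51.1026725769043), 5.990810394287109) [[431.0, -314.0], [436.0, -365.0], [476.0, -361.0], [470.0, -310.0]]
```

apply_moves(commands=[[-3.0, 0, -2.0, 0, -1], [-3.3, 0, -2.2, 0, -1], [-3.3, 0, -2.2, 0, -1], [-3.3, 0, -2.2, 0, -1], [-3.3, 0, -2.2, 0, -1], [-3.3, 0, -2.2, 0, -1], [-3.3, 0, -2.2, 0, -1], [-3.3, 0, -2.2, 0, -1], [-3.3, 0, -2.2, 0, -1], [-2.0, 0, -2.0, 0, -1]])

```text
time_s: 0.98
eef_pos: [410.3, -372.6, 217.2]
orientation: [[-0.979, -0.007, 0.204], [-0.204, 0.001, -0.979], [0.007, -1.0, -0.002]]
wrist_force: [0.6, 1.0, -0.1]
finger_gap: 87.6
```

```bash
cat >> h.py <<'E'
def plan(target,yaw=None,n=None,jaw=-1,vmax=38):
    """rows to target xyz, yaw deg of tool z axis in world"""
    s=bot.state(); p=np.array(s['eef_pos']); R=np.array(s['orientation'])
    y0=np.degrees(np.arctan2(R[1,2],R[0,2])); dy=0 if yaw is None else (yaw-y0+180)%360-180
    d=np.array(target,float)-p
    k=n or int(max(np.ceil(np.linalg.norm(d)/vmax),np.ceil(abs(dy)/7.1),1))
    rows=[]
    for i in range(k):
        a=np.radians(y0+dy*i/k); z=np.array([np.cos(a),np.sin(a),0]); y=np.array([0,0,-1.]); x=np.cross(y,z)
        e=d/k/10; rows.append([round(float(e@x),2),round(float(e@y),2),round(float(e@z),2),round(-dy/k,1),jaw])
    print('p',p.round(1),'yaw',y0.round(1),'q7',round(s['joint_pos'][6],2),'t',s['time_s'],'gap',round(s['finger_gap'],1),'F',np.round(s['wrist_force'],1)); 
    for i in range(0,k,10): print(rows[i:i+10])
E
python3 -c "
from h import *
plan([590,60,220],0)"
```

```text
p [ 410.3 -372.6  217.2] yaw -78.2 q7 -0.78 t 0.9833 gap 87.6 F [ 0.6  1.  -0.1]
[[-2.03, -0.02, -2.97, np.float64(-6.0), -1], [-2.33, -0.02, -2.74, np.float64(-6.0), -1], [-2.61, -0.02, -2.49, np.float64(-6.0), -1], [-2.85, -0.02, -2.2, np.float64(-6.0), -1], [-3.07, -0.02, -1.89, np.float64(-6.0), -1], [-3.25, -0.02, -1.55, np.float64(-6.0), -1], [-3.4, -0.02, -1.21, np.float64(-6.0), -1], [-3.5, -0.02, -0.84, np.float64(-6.0), -1], [-3.57, -0.02, -0.47, np.float64(-6.0), -1], [-3.6, -0.02, -0.09, np.float64(-6.0), -1]]
[[-3.59, -0.02, 0.28, np.float64(-6.0), -1], [-3.54, -0.02, 0.66, np.float64(-6.0), -1], [-3.45, -0.02, 1.03, np.float64(-6.0), -1]]
```

apply_moves(commands=[[-2.0, 0, -3.0, -6, -1], [-2.3, 0, -2.7, -6, -1], [-2.6, 0, -2.5, -6, -1], [-2.9, 0, -2.2, -6, -1], [-3.1, 0, -1.9, -6, -1], [-3.3, 0, -1.6, -6, -1], [-3.4, 0, -1.2, -6, -1], [-3.5, 0, -0.8, -6, -1], [-3.6, 0, -0.5, -6, -1], [-3.6, 0, -0.1, -6, -1]])

```text
time_s: 1.82
eef_pos: [546.8, -20.4, 215.6]
orientation: [[-0.268, -0.008, 0.963], [-0.963, -0.001, -0.268], [0.003, -1.0, -0.007]]
wrist_force: [1.8, -0.4, -0.1]
finger_gap: 87.9
```

```bash
sed -i 's/round(-dy\/k,1)/round(float(-dy\/k),1)/' h.py; python3 -c "
from h import *
plan([590,60,190],0)"
```

```text
p [546.8 -20.4 215.6] yaw -15.6 q7 -0.51 t 1.8167 gap 87.9 F [ 1.8 -0.4 -0.1]
[[-2.97, 0.85, 0.67, -5.2, -1], [-2.9, 0.85, 0.93, -5.2, -1], [-2.8, 0.85, 1.19, -5.2, -1]]
```

apply_moves(commands=[[-3.0, 0.8, 0.7, -5, -1], [-2.9, 0.8, 0.9, -5, -1], [-2.8, 0.8, 1.2, -5, -1], [0, 0, 0, 0, -1]])

```text
time_s: 2.15
eef_pos: [592.1, 74.1, 191.0]
orientation: [[0.019, -0.005, 1.0], [-1.0, 0.004, 0.019], [-0.004, -1.0, -0.005]]
wrist_force: [-0.3, 1.0, 0.4]
finger_gap: 87.7
```

Run:
```python
from h import *
c=bot.calibration('wrist'); print(c)
save('w1',bot.grab_frame('wrist')); s=bot.state(); print(s['eef_pos'],s['joint_pos'])
```

```text
{'vfov': 65.70646984690485, 'cx': 276.74805085208754, 'cy': 215.0893071005703, 'position': array([591.86560073, 156.77558985, 354.30559636]), 'rotation': array([[ 9.99811669e-01, -1.93839098e-02, -9.43795997e-04],
       [ 1.87934610e-02,  9.54933594e-01,  2.96223965e-01],
       [-4.84071611e-03, -2.96185914e-01,  9.55118041e-01]])}
[591.4864042   71.36823994 191.2757708 ] [ 0.20062626  0.43842119 -0.55489372  1.74912658  0.25901754  1.03339962
 -0.43311804]
```

View pics/w1.png

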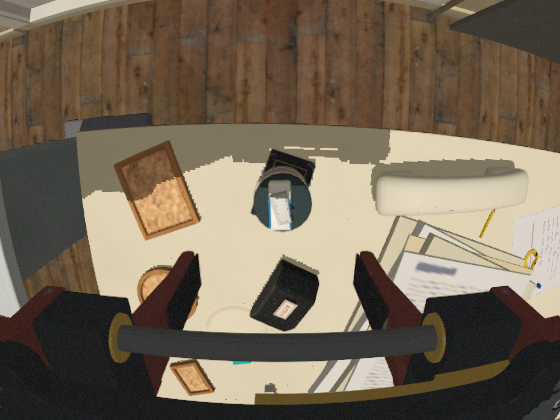

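Run:
```python
from h import *
w=cv2.cvtColor(cv2.imread('pics/w1.png'),cv2.COLOR_BGR2RGB)
save('w1c',w,(230,140,330,240),6)
```

```text
(no output)
```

View pics/w1c.png

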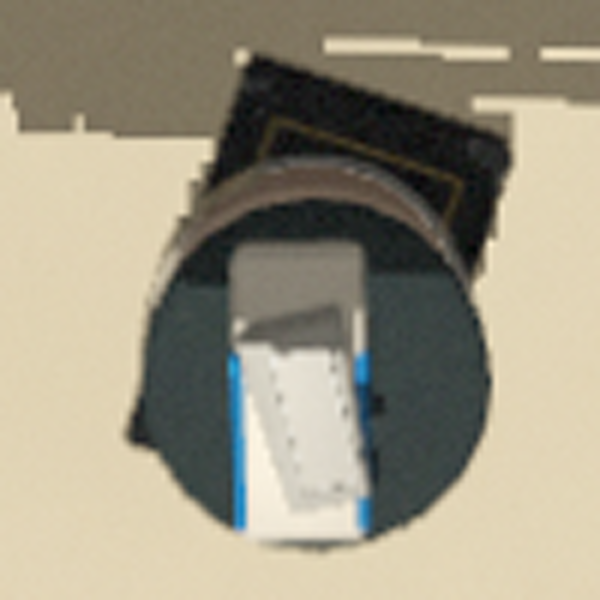

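Run:
```python
from h import *
c={'vfov': 65.70646984690485, 'cx': 276.74805085208754, 'cy': 215.0893071005703, 'position': np.array([591.86560073, 156.77558985, 354.30559636]), 'rotation': np.array([[ 9.99811669e-01, -1.93839098e-02, -9.43795997e-04],
       [ 1.87934610e-02,  9.54933594e-01,  2.96223965e-01],
       [-4.84071611e-03, -2.96185914e-01,  9.55118041e-01]])}
def q(n,L,z):
    W=np.array([pt(c,230+u/6,140+v/6,z,True)[:2] for u,v in L]); print(n,W.round(1).tolist(),'mean',W.mean(0).round(1),'edges',np.linalg.norm(W-np.roll(W,-1,0),axis=1).round(1), 'ang', [round(float(np.degrees(np.arctan2(*(b-a)[::-1]))),1) for a,b in zip(W,np.roll(W,-1,0))])
q('sh',[(243,340),(338,305),(368,495),(298,508)],95)
q('er',[(230,245),(365,243),(370,540),(236,540)],85)
q('lid',[(148,380),(318,200),(490,380),(318,548)],73)
q('tin',[(252,55),(510,135),(0,0),(130,438)],16)
```

```text
sh [[586.7, 92.1], [599.6, 97.3], [604.5, 70.1], [594.7, 68.0]] mean [596.4  81.8] edges [13.9 27.6 10.  25.4] ang [21.9, -79.7, -167.8, 108.4]
er [[584.5, 103.3], [603.4, 104.0], [605.5, 59.8], [585.9, 59.4]] mean [594.8  81.6] edges [19.  44.3 19.7 44. ] ang [2.0, -87.3, -178.8, 91.8]
lid [[572.1, 80.2], [596.9, 107.9], [623.3, 81.2], [598.2, 54.0]] mean [597.6  80.8] edges [37.2 37.6 37.1 37. ] ang [48.2, -45.3, -132.7, 134.9]
tin [[585.9, 123.4], [631.3, 110.5], [542.0, 132.7], [564.8, 53.7]] mean [581.  105.1] edges [47.2 92.  82.3 72.8] ang [-15.9, 166.0, -73.9, 73.2]
```

```bash
python3 -c "
from h import *
plan([596.4,82,110],14)"
```

```text
p [591.5  71.4 191.3] yaw 0.8 q7 -0.43 t 2.2 gap 87.6 F [0. 0. 0.]
[[-0.35, 2.71, 0.17, -4.4, -1], [-0.34, 2.71, 0.2, -4.4, -1], [-0.32, 2.71, 0.22, -4.4, -1]]
```

apply_moves(commands=[[-0.35, 2.7, 0.2, -4.4, -1], [-0.35, 2.7, 0.2, -4.4, -1], [-0.3, 2.7, 0.2, -4.4, -1], [0, 0, 0, 0, -1]])

```text
time_s: 2.53
eef_pos: [597.5, 78.7, 109.4]
orientation: [[0.244, -0.002, 0.97], [-0.97, -0.001, 0.244], [0.0, -1.0, -0.002]]
wrist_force: [-1.7, -1.0, 0.8]
finger_gap: 87.9
```

Run:
```python
from h import *
plan([596.4,82,87.5],14)
c=bot.calibration('wrist'); save('w2',bot.grab_frame('wrist'),(180,150,380,300),4)
print([proj(c,[596.4,82,z],True)-[180,150] for z in (85,97)])
```

```text
p [597.5  78.7 109.4] yaw 14.1 q7 -0.3 t 2.5333 gap 87.9 F [-1.7 -1.   0.8]
[[-0.35, 2.19, -0.02, 0.1, -1]]
[array([95.49241563, 96.81033532]), array([ 95.38314651, 104.74550775])]
```

View pics/w2.png

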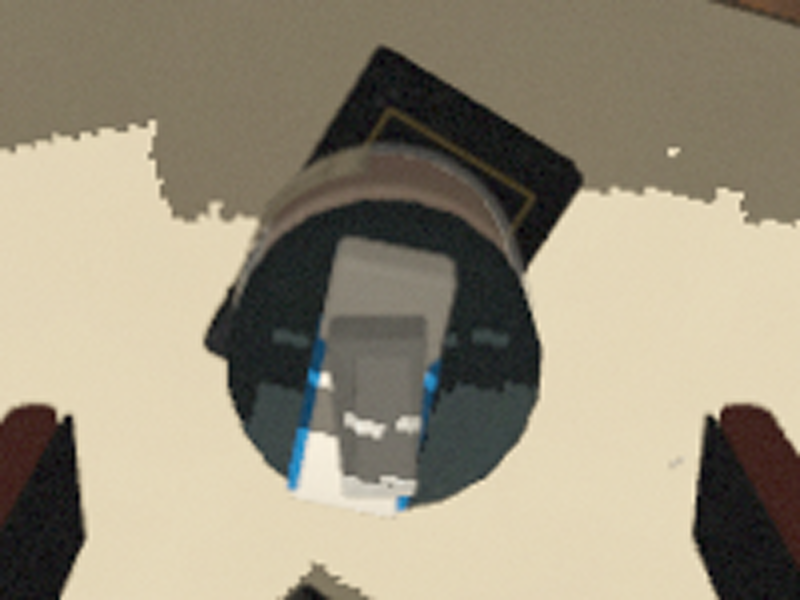

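apply_moves(commands=[[-0.35, 1.1, 0, 0, -1], [0, 1.1, 0, 0, -1], [0, 0, 0, 0, -1]], grip_force=12)

```text
time_s: 2.83
eef_pos: [599.9, 79.6, 92.1]
orientation: [[0.23, 0.005, 0.973], [-0.973, -0.001, 0.23], [0.003, -1.0, 0.004]]
wrist_force: [0.4, -0.1, 0.4]
finger_gap: 88.0
```

```bash
python3 -c "
from h import *
plan([596.4,82,87.5],14)"
```

```text
p [599.9  79.6  92.1] yaw 13.3 q7 -0.33 t 2.8333 gap 88.0 F [ 0.4 -0.1  0.4]
[[-0.31, 0.46, -0.28, -0.7, -1]]
```

apply_moves(commands=[[-0.2, 0.4, -0.3, 0, -1], [0, 0, 0, 0, -1], [0, 0, 0, 0, -1]])

```text
time_s: 3.08
eef_pos: [597.3, 80.4, 89.6]
orientation: [[0.226, 0.008, 0.974], [-0.974, -0.002, 0.226], [0.004, -1.0, 0.007]]
wrist_force: [-0.7, 0.2, 0.8]
finger_gap: 87.8
```

```bash
python3 -c "
from h import *
plan([596.4,82,87.5],14)"
```

```text
p [597.3  80.4  89.6] yaw 13.1 q7 -0.34 t 3.0833 gap 87.8 F [-0.7  0.2  0.8]
[[-0.17, 0.21, -0.05, -0.9, -1]]
```

apply_moves(commands=[[-0.1, 0.15, 0, 0, -1], [0, 0, 0, 0, 0.3], [0, 0, 0, 0, 0.5], [0, 0, 0, 0, 1], [0, 0, 0, 0, 1], [0, 0, 0, 0, 1], [0, 0, 0, 0, 1], [0, 0, 0, 0, 1]])

```text
time_s: 3.75
eef_pos: [598.2, 81.8, 89.9]
orientation: [[0.226, 0.011, 0.974], [-0.974, -0.002, 0.226], [0.004, -1.0, 0.01]]
wrist_force: [0.0, -0.2, 0.9]
finger_gap: 44.7
```

Run:
```python
from h import *
plan([596.4,82,180],14,jaw=1)
save('w3',bot.grab_frame('wrist'),(180,150,380,300),4)
```

```text
p [598.2  81.8  89.9] yaw 13.1 q7 -0.34 t 3.75 gap 44.7 F [ 0.  -0.2  0.9]
[[-0.02, -3.0, -0.06, -0.3, 1], [-0.02, -3.0, -0.06, -0.3, 1], [-0.02, -3.0, -0.06, -0.3, 1]]
```

View pics/w3.png

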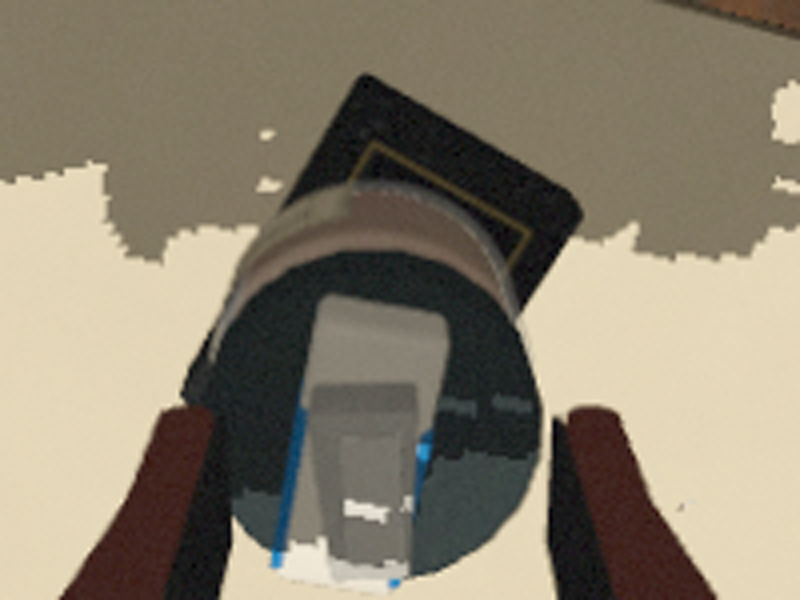

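apply_moves(commands=[[0, 0.2, -0.25, 0, 1], [0, 0, 0, 0, 1], [0, 0, 0, 0, 1], [0, 0, 0, 0, 1], [0, 0, 0, 0, 1], [0, 0, 0, 0, 1], [0, 0, 0, 0, 1], [0, 0, 0, 0, 1]])

```text
time_s: 4.47
eef_pos: [595.3, 81.1, 87.4]
orientation: [[0.226, 0.011, 0.974], [-0.974, -0.002, 0.226], [0.004, -1.0, 0.01]]
wrist_force: [-0.3, -0.5, -0.1]
finger_gap: 14.2
```

Run:
```python
from h import *
plan([596.4,82,180],14,jaw=1)
save('w4',bot.grab_frame('wrist'),(180,150,380,300),4)
```

```text
p [595.3  81.1  87.4] yaw 13.0 q7 -0.34 t 4.4667 gap 14.2 F [-0.3 -0.5 -0.1]
[[-0.02, -3.09, 0.04, -0.3, 1], [-0.02, -3.09, 0.04, -0.3, 1], [-0.02, -3.09, 0.04, -0.3, 1]]
```

View pics/w4.png

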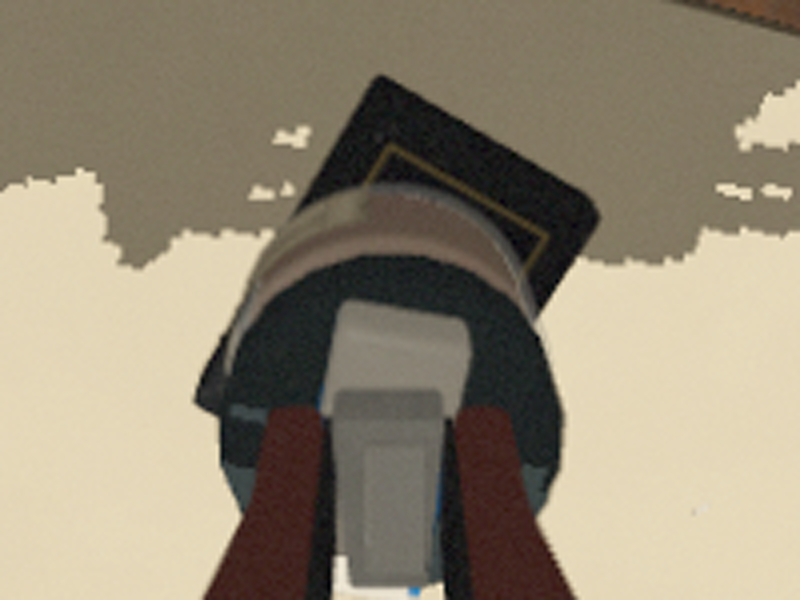

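apply_moves(commands=[[0, -0.8, 0, 0, 1], [0, -2.5, 0, 0, 1], [0, -3.5, 0, 0, 1], [0, -3.0, 0, 0, 1], [0, 0, 0, 0, 1]])

```text
time_s: 4.93
eef_pos: [592.5, 81.5, 188.9]
orientation: [[0.227, 0.005, 0.974], [-0.974, -0.002, 0.227], [0.003, -1.0, 0.004]]
wrist_force: [1.3, -0.0, 1.2]
finger_gap: 14.6
```

Run:
```python
from h import *
plan([453.3,-337.2,120],6,jaw=1)
save('w5',bot.grab_frame('wrist'),(80,100,480,400),2)
```

```text
p [592.5  81.5 188.9] yaw 13.1 q7 -0.26 t 4.9333 gap 14.6 F [ 1.3 -0.   1.2]
[[3.13, 0.57, -1.92, 0.6, 1], [3.15, 0.57, -1.89, 0.6, 1], [3.17, 0.57, -1.86, 0.6, 1], [3.19, 0.57, -1.82, 0.6, 1], [3.21, 0.57, -1.79, 0.6, 1], [3.23, 0.57, -1.76, 0.6, 1], [3.25, 0.57, -1.72, 0.6, 1], [3.27, 0.57, -1.69, 0.6, 1], [3.28, 0.57, -1.66, 0.6, 1], [3.3, 0.57, -1.62, 0.6, 1]]
[[3.32, 0.57, -1.59, 0.6, 1], [3.33, 0.57, -1.55, 0.6, 1]]
```

View pics/w5.png

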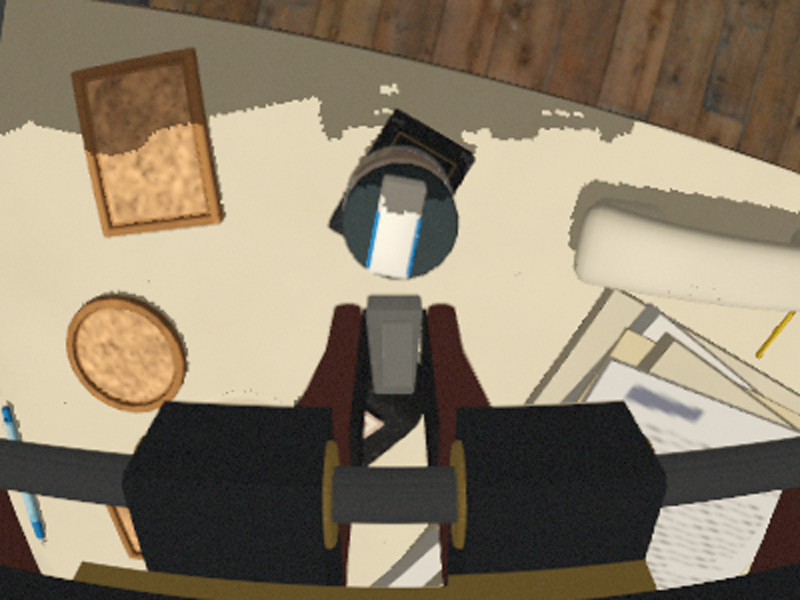

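apply_moves(commands=[[3.1, 0.3, -1.9, 0.6, 1], [3.1, 0.3, -1.9, 0.6, 1], [3.2, 0.3, -1.9, 0.6, 1], [3.2, 0.3, -1.8, 0.6, 1], [3.2, 0.3, -1.8, 0.6, 1], [3.2, 0.3, -1.8, 0.6, 1], [3.2, 0.3, -1.7, 0.6, 1], [3.2, 0.3, -1.7, 0.6, 1], [3.3, 0.3, -1.7, 0.6, 1], [3.3, 0.3, -1.6, 0.6, 1]])

```text
time_s: 5.82
eef_pos: [469.1, -268.4, 149.7]
orientation: [[0.138, -0.0, 0.99], [-0.99, 0.006, 0.138], [-0.006, -1.0, 0.001]]
wrist_force: [0.0, -0.6, -1.3]
finger_gap: 14.5
```

Run:
```python
from h import *
plan([453.3,-337.2,60],6,jaw=1)
```

```text
p [ 469.1 -268.4  149.7] yaw 7.9 q7 0.34 t 5.8167 gap 14.5 F [ 0.  -0.6 -1.3]
[[1.65, 2.24, -0.63, 0.5, 1], [1.65, 2.24, -0.62, 0.5, 1], [1.66, 2.24, -0.6, 0.5, 1], [1.67, 2.24, -0.59, 0.5, 1]]
```

apply_moves(commands=[[1.7, 2.2, -0.6, 0.5, 1], [1.7, 2.2, -0.6, 0.5, 1], [1.7, 2.2, -0.6, 0.5, 1], [1.7, 2.2, -0.6, 0.5, 1], [0, 0, 0, 0, 1], [0, 0, 0, 0, 1]])

```text
time_s: 6.32
eef_pos: [443.0, -351.6, 53.1]
orientation: [[0.085, -0.008, 0.996], [-0.996, 0.005, 0.085], [-0.006, -1.0, -0.007]]
wrist_force: [-0.1, 0.7, 0.0]
finger_gap: 14.7
```

Run:
```python
from h import *
plan([453.3,-337.2,30],6,jaw=1)
c=bot.calibration('wrist')
np.save('c6.npy',c,allow_pickle=True)
save('w6',bot.grab_frame('wrist'),(180,150,380,300),4)
```

```text
p [ 443.  -351.6   53.1] yaw 4.9 q7 0.38 t 6.3167 gap 14.7 F [-0.1  0.7  0. ]
[[-1.34, 2.31, 1.15, -1.1, 1]]
```

View pics/w6.png

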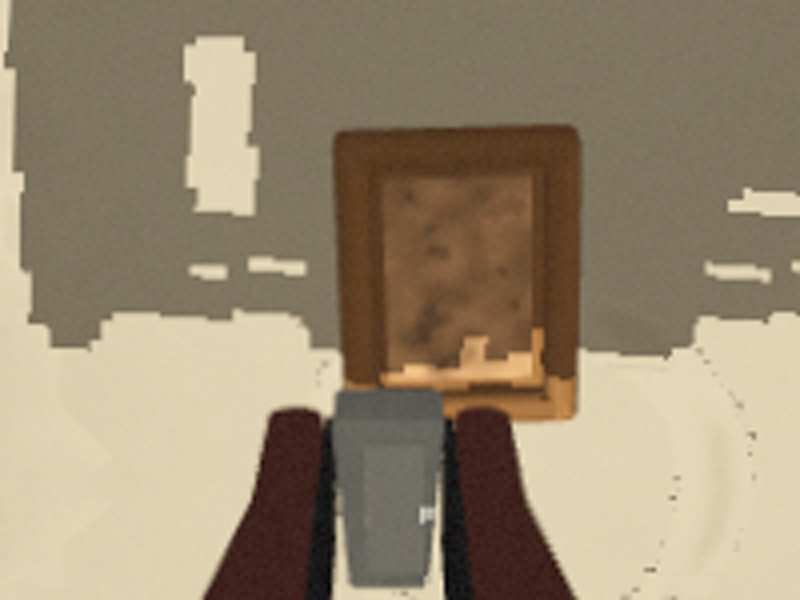

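```bash
cat >> h.py <<'E'
def poly(c,L,z,off,k):
    W=np.array([pt(c,off[0]+u/k,off[1]+v/k,z,True)[:2] for u,v in L])
    print(W.round(1).tolist(),'mean',W.mean(0).round(1),'edges',np.linalg.norm(W-np.roll(W,-1,0),axis=1).round(1),'ang',[round(float(np.degrees(np.arctan2(*(b-a)[::-1]))),1) for a,b in zip(W,np.roll(W,-1,0))])
E
python3 - <<'E'
from h import *
c=np.load('c6.npy',allow_pickle=True).item()
poly(c,[(335,132),(580,127),(576,418)],9,(180,150),4)
poly(c,[(335,132),(576,418)],9,(180,150),4)
poly(c,[(383,178),(533,178)],5,(180,150),4)
# held sharpener at heights
poly(c,[(334,390),(443,392),(427,585),(350,585)],60,(180,150),4)
E
```

```text
[[431.3, -312.2], [471.1, -307.8], [477.1, -359.2]] mean [ 459.9 -326.4] edges [40.  51.8 65.6] ang [6.4, -83.3, 134.3]
[[431.3, -312.2], [477.1, -359.2]] mean [ 454.2 -335.7] edges [65.6 65.6] ang [-45.7, 134.3]
[[439.8, -320.2], [464.9, -317.9]] mean [ 452.3 -319.1] edges [25.2 25.2] ang [5.1, -174.9]
[[435.3, -335.8], [449.5, -334.8], [450.3, -364.3], [439.6, -365.3]] mean [ 443.6 -350.1] edges [14.2 29.5 10.8 29.8] ang [3.9, -88.5, -174.9, 98.3]
```

apply_moves(commands=[[-0.6, 0, 0.5, -1, 1], [-0.7, 0.5, 0.6, 0, 1], [0, 1.0, 0, 0, 1], [0, 0, 0, 0, 1], [0, 0, 0, 0, 1]])

```text
time_s: 6.78
eef_pos: [457.4, -331.4, 40.2]
orientation: [[0.112, -0.003, 0.994], [-0.994, 0.004, 0.112], [-0.005, -1.0, -0.003]]
wrist_force: [-0.2, -0.6, -0.5]
finger_gap: 14.7
```

Run:
```python
from h import *
plan([453.5,-337.5,10.5],6,jaw=1)
```

```text
p [ 457.4 -331.4   40.2] yaw 6.5 q7 0.34 t 6.7833 gap 14.7 F [-0.2 -0.6 -0.5]
[[0.57, 2.97, -0.46, 0.5, 1]]
```

apply_moves(commands=[[0.4, 0.8, -0.3, 0, 1], [0, 0.8, 0, 0, 1], [0, 0.3, 0, 0, 1], [0, 0, 0, 0, 1], [0, 0, 0, 0, 1]])

```text
time_s: 7.2
eef_pos: [454.9, -335.7, 19.4]
orientation: [[0.113, -0.003, 0.994], [-0.994, 0.004, 0.114], [-0.004, -1.0, -0.003]]
wrist_force: [-0.4, -0.0, -0.4]
finger_gap: 14.9
```

Run:
```python
from h import *
plan([453.5,-337.5,10.5],6,jaw=1)
c=bot.calibration('wrist')
np.save('c7.npy',c,allow_pickle=True)
save('w7',bot.grab_frame('wrist'),(180,150,380,300),4)
```

```text
p [ 454.9 -335.7   19.4] yaw 6.5 q7 0.34 t 7.2 gap 14.9 F [-0.4 -0.  -0.4]
[[0.16, 0.89, -0.16, 0.5, 1]]
```

View pics/w7.png

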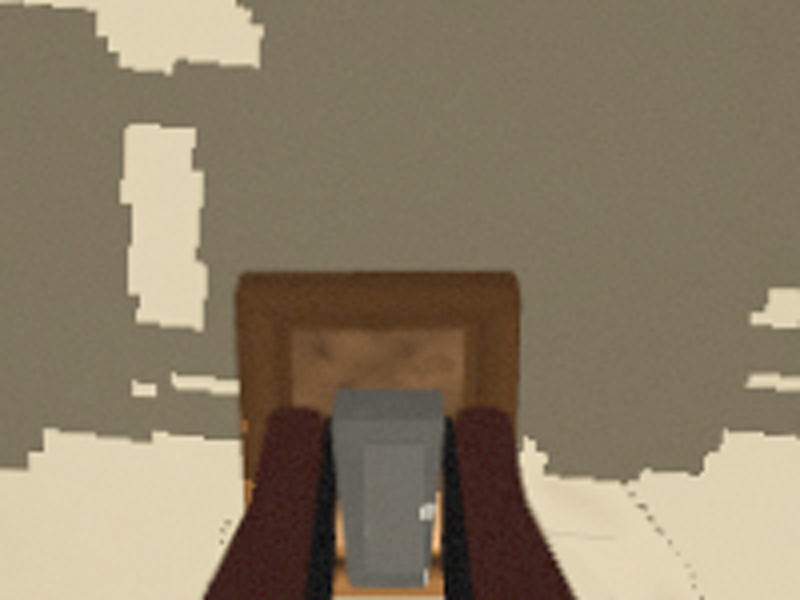

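apply_moves(commands=[[0.1, 0.4, -0.15, 0, 1], [0, 0.3, 0, 0, 1], [0, 0, 0, 0, 1], [0, 0, 0, 0, 1], [0, 0, 0, 0, 1]])

```text
time_s: 7.67
eef_pos: [453.2, -337.7, 12.1]
orientation: [[0.112, -0.003, 0.994], [-0.994, 0.003, 0.112], [-0.004, -1.0, -0.002]]
wrist_force: [-0.4, 0.6, -1.3]
finger_gap: 14.6
```

Run:
```python
from h import *
plan([453.5,-337.5,10.5],6,jaw=1)
```

```text
p [ 453.2 -337.7   12.1] yaw 6.5 q7 0.33 t 7.6667 gap 14.6 F [-0.4  0.6 -1.3]
[[-0.01, 0.16, 0.03, 0.5, 1]]
```

apply_moves(commands=[[0, 0.15, 0, 0, 1], [0, 0, 0, 0, 1], [0, 0, 0, 0, 1]])

```text
time_s: 7.92
eef_pos: [453.5, -337.8, 10.7]
orientation: [[0.112, -0.002, 0.994], [-0.994, 0.003, 0.112], [-0.003, -1.0, -0.002]]
wrist_force: [0.3, 1.2, -0.3]
finger_gap: 15.0
```

Run:
```python
from h import *
plan([453.5,-337.5,10.5],6,jaw=1)
c=bot.calibration('wrist')
save('w8',bot.grab_frame('wrist'),(180,150,380,300),4)
```

```text
p [ 453.5 -337.8   10.7] yaw 6.5 q7 0.33 t 7.9167 gap 15.0 F [ 0.3  1.2 -0.3]
[[-0.03, 0.02, 0.0, 0.5, 1]]
```

View pics/w8.png

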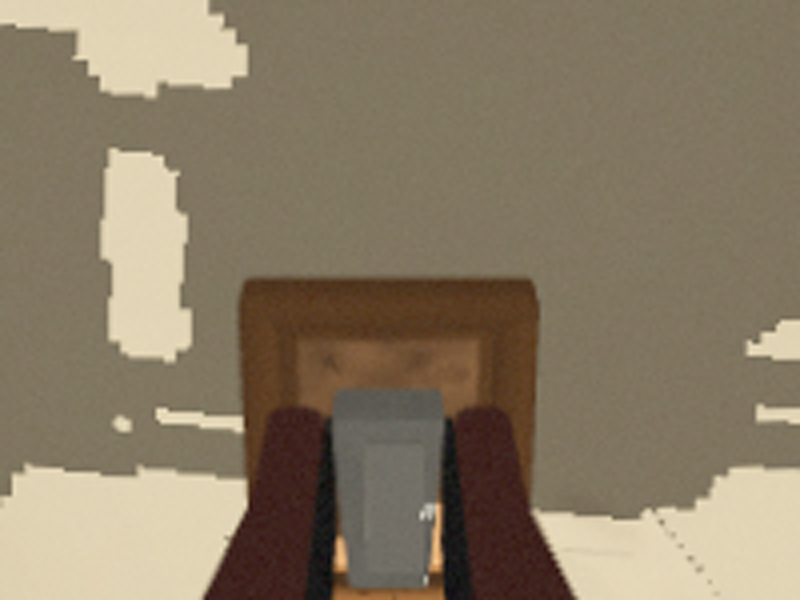

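Run:
```python
from h import *
c=bot.calibration('wrist')
img=bot.grab_frame('wrist')
k=4; im=cv2.resize(img[150:340,180:380],None,fx=k,fy=k,interpolation=cv2.INTER_CUBIC)
def draw(cen,w,l,z,yaw,col):
    a=np.radians(yaw);X=np.array([np.cos(a),np.sin(a)]);Y=np.array([-np.sin(a),np.cos(a)])
    P=[]
    for sx,sy in [(1,1),(1,-1),(-1,-1),(-1,1)]:
        q=np.array(cen)+sx*w/2*X+sy*l/2*Y; P.append((proj(c,[*q,z],True)-[180,150])*k)
    cv2.polylines(im,[np.int32(P)],True,col,1)
draw((454,-336.3),41,52,9,6,(255,0,0)); draw((454,-336.3),29,40,9,6,(255,255,0)); draw((454,-336.3),15,26,8,6.5,(0,255,0))
save('w8b',im)
```

```text
(no output)
```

View pics/w8b.png

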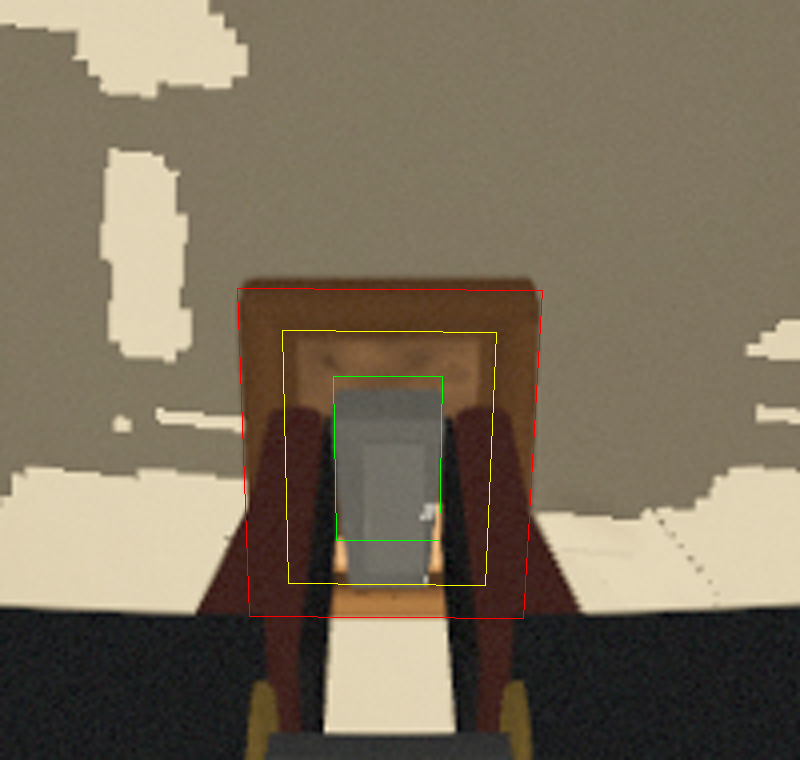

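apply_moves(commands=[[0, 0, 0, 0, 0.4], [0, 0, 0, 0, 0.4], [0, 0, 0, 0, 0.4], [0, 0, 0, 0, 0.2], [0, 0, 0, 0, 0.2], [0, -1.0, 0, 0, 0], [0, -2.0, 0, 0, -0.3], [0, -3.0, 0, 0, -0.3], [0, -3.0, 0, 0, -0.3], [0, -2.0, 0, 0, -0.3]])

```text
time_s: 8.85
eef_pos: [450.7, -335.5, 122.3]
orientation: [[0.114, -0.01, 0.993], [-0.993, 0.01, 0.114], [-0.011, -1.0, -0.009]]
wrist_force: [-0.0, 0.6, 0.4]
finger_gap: 57.0
```

Run:
```python
from h import *
plan([595,81.6,140],2,jaw=-0.3)
c=bot.calibration('wrist')
save('w9',bot.grab_frame('wrist'),(180,120,380,270),4)
```

```text
p [ 450.7 -335.5  122.3] yaw 6.6 q7 0.42 t 8.85 gap 57.0 F [-0.   0.6  0.4]
[[-3.32, -0.15, 1.59, 0.4, -0.3], [-3.33, -0.15, 1.57, 0.4, -0.3], [-3.34, -0.15, 1.55, 0.4, -0.3], [-3.35, -0.15, 1.53, 0.4, -0.3], [-3.36, -0.15, 1.5, 0.4, -0.3], [-3.37, -0.15, 1.48, 0.4, -0.3], [-3.38, -0.15, 1.46, 0.4, -0.3], [-3.39, -0.15, 1.44, 0.4, -0.3], [-3.4, -0.15, 1.41, 0.4, -0.3], [-3.41, -0.15, 1.39, 0.4, -0.3]]
[[-3.41, -0.15, 1.37, 0.4, -0.3], [-3.42, -0.15, 1.35, 0.4, -0.3]]
```

View pics/w9.png

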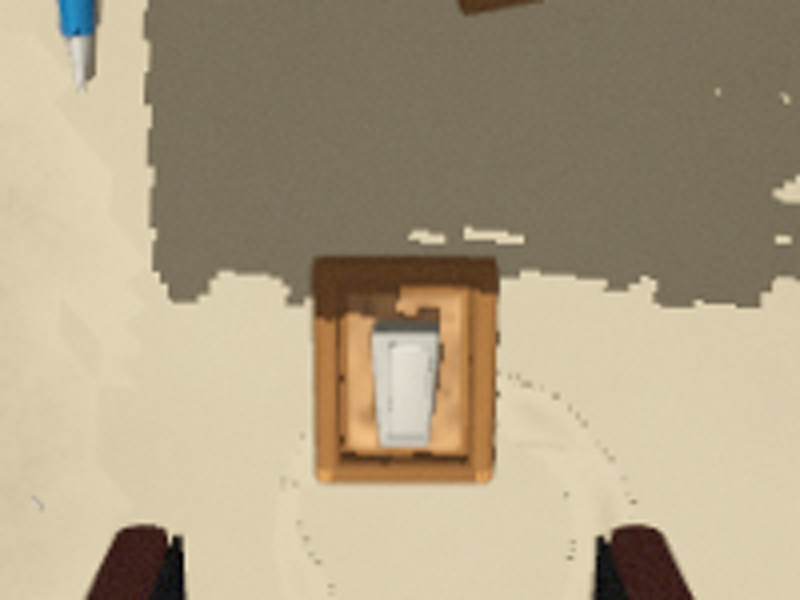

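apply_moves(commands=[[-3.3, -0.6, 1.6, 0.4, -0.6], [-3.3, -0.6, 1.6, 0.4, -0.6], [-3.3, -0.6, 1.6, 0.4, -0.6], [-3.3, -0.5, 1.5, 0.4, -0.6], [-3.4, -0.5, 1.5, 0.4, -0.6], [-3.4, 0, 1.5, 0.4, -0.6], [-3.4, 0, 1.5, 0.4, -0.6], [-3.4, 0, 1.4, 0.4, -0.6], [-3.4, 0, 1.4, 0.4, -0.6], [-3.0, 0, 1.4, 0.4, -0.6]])

```text
time_s: 9.73
eef_pos: [581.8, 7.4, 165.3]
orientation: [[0.02, 0.005, 1.0], [-1.0, -0.005, 0.02], [0.005, -1.0, 0.005]]
wrist_force: [-0.7, -0.3, -0.4]
finger_gap: 70.2
```

Run:
```python
from h import *
plan([595,81.6,110],2,jaw=-0.6)
```

```text
p [581.8   7.4 165.3] yaw 1.2 q7 -0.34 t 9.7333 gap 70.2 F [-0.7 -0.3 -0.4]
[[-2.46, 1.84, 0.49, -0.3, -0.6], [-2.46, 1.84, 0.5, -0.3, -0.6], [-2.46, 1.84, 0.51, -0.3, -0.6]]
```

apply_moves(commands=[[-2.4, 1.2, 0.4, 0, -0.6], [-2.4, 1.5, 0.4, 0, -0.6], [-1.4, 1.5, 0.3, 0, -0.6], [0, 0.5, 0, 0, -0.6], [0, 0, 0, 0, -0.6]])

```text
time_s: 10.15
eef_pos: [594.8, 84.4, 121.2]
orientation: [[0.033, 0.012, 0.999], [-0.999, 0.001, 0.033], [-0.001, -1.0, 0.012]]
wrist_force: [-0.4, -1.1, 0.2]
finger_gap: 70.1
```

Run:
```python
from h import *
plan([595,81.6,90],2,jaw=-0.6)
c=bot.calibration('wrist');np.save('c10.npy',c,allow_pickle=True)
save('w10',bot.grab_frame('wrist'),(180,150,380,300),4)
```

```text
p [594.8  84.4 121.2] yaw 1.9 q7 -0.49 t 10.15 gap 70.1 F [-0.4 -1.1  0.2]
[[0.28, 3.12, 0.01, -0.1, -0.6]]
```

View pics/w10.png

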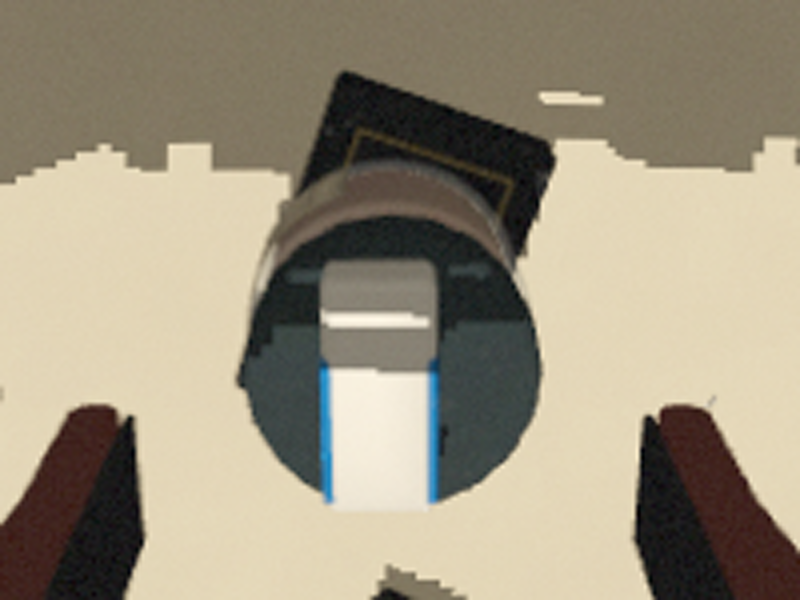

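Run:
```python
from h import *
c=np.load('c10.npy',allow_pickle=True).item()
poly(c,[(321,262),(438,262),(436,508),(328,510)],84,(180,150),4)
```

```text
[[584.5, 104.2], [603.4, 104.7], [605.2, 59.9], [586.4, 59.0]] mean [594.9  82. ] edges [18.9 44.9 18.8 45.2] ang [1.7, -87.7, -177.2, 92.4]
```

apply_moves(commands=[[0.2, 1.0, 0, 0, -0.6], [0, 1.2, 0, 0, -0.4], [0, 0.8, 0, 0, -0.2], [0, 0, 0, 0, 0], [0, 0, 0, 0, 0.2], [0, 0, 0, 0, 0.2]])

```text
time_s: 10.7
eef_pos: [596.3, 73.6, 90.5]
orientation: [[0.023, 0.014, 1.0], [-1.0, -0.002, 0.023], [0.003, -1.0, 0.014]]
wrist_force: [0.4, -0.4, -0.3]
finger_gap: 40.2
```

Run:
```python
from h import *
plan([595,82,79],2,jaw=1)
```

```text
p [596.3  73.6  90.5] yaw 1.3 q7 -0.51 t 10.7 gap 40.2 F [ 0.4 -0.4 -0.3]
[[-0.84, 1.15, -0.11, -0.7, 1]]
```

apply_moves(commands=[[-0.7, 0.5, -0.1, 0, 0.2], [0, 0.5, 0, 0, 0.2], [0, 0, 0, 0, 0.3], [0, 0, 0, 0, 0.3]])

```text
time_s: 11.03
eef_pos: [595.8, 81.2, 80.3]
orientation: [[0.022, 0.016, 1.0], [-1.0, -0.002, 0.022], [0.002, -1.0, 0.016]]
wrist_force: [-0.2, 0.1, -0.9]
finger_gap: 31.0
```

Run:
```python
from h import *
plan([595,82,79],2,jaw=1)
c=bot.calibration('wrist')
save('w11',bot.grab_frame('wrist'),(180,150,380,300),4)
print(proj(c,[595,82,79],True)*4-[720,600])
```

```text
p [595.8  81.2  80.3] yaw 1.3 q7 -0.53 t 11.0333 gap 31.0 F [-0.2  0.1 -0.9]
[[-0.08, 0.13, -0.08, -0.7, 1]]
[377.46153226 469.58084921]
```

View pics/w11.png

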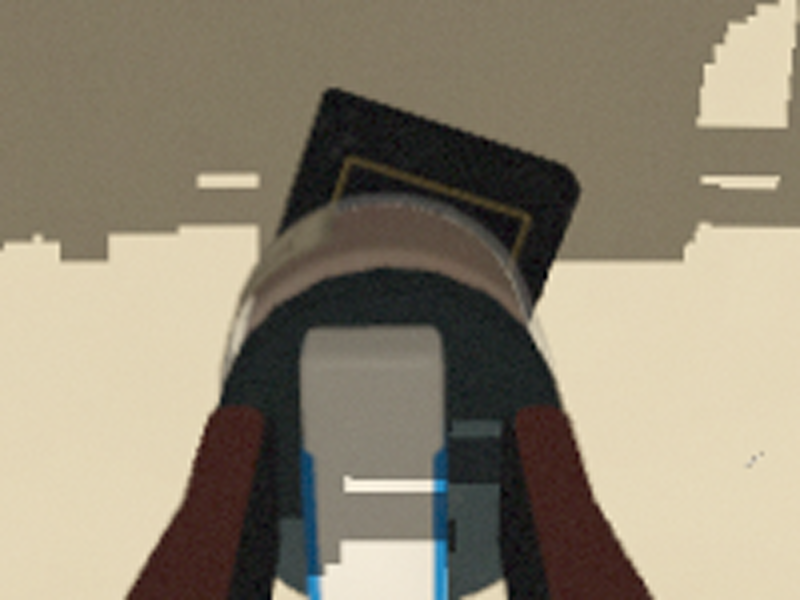

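apply_moves(commands=[[0, 0.1, -0.2, 0, 0.3], [0, 0, 0, 0, 1], [0, 0, 0, 0, 1], [0, 0, 0, 0, 1], [0, 0, 0, 0, 1], [0, 0, 0, 0, 1]])

```text
time_s: 11.58
eef_pos: [593.8, 81.2, 79.6]
orientation: [[0.022, 0.016, 1.0], [-1.0, -0.002, 0.022], [0.003, -1.0, 0.016]]
wrist_force: [0.1, -0.2, -0.3]
finger_gap: 18.7
```

Run:
```python
from h import *
plan([595,82,79],2,jaw=1)
c=bot.calibration('wrist')
save('w12',bot.grab_frame('wrist'),(180,150,380,300),4)
```

```text
p [593.8  81.2  79.6] yaw 1.3 q7 -0.54 t 11.5833 gap 18.7 F [ 0.1 -0.2 -0.3]
[[-0.08, 0.06, 0.12, -0.7, 1]]
```

View pics/w12.png

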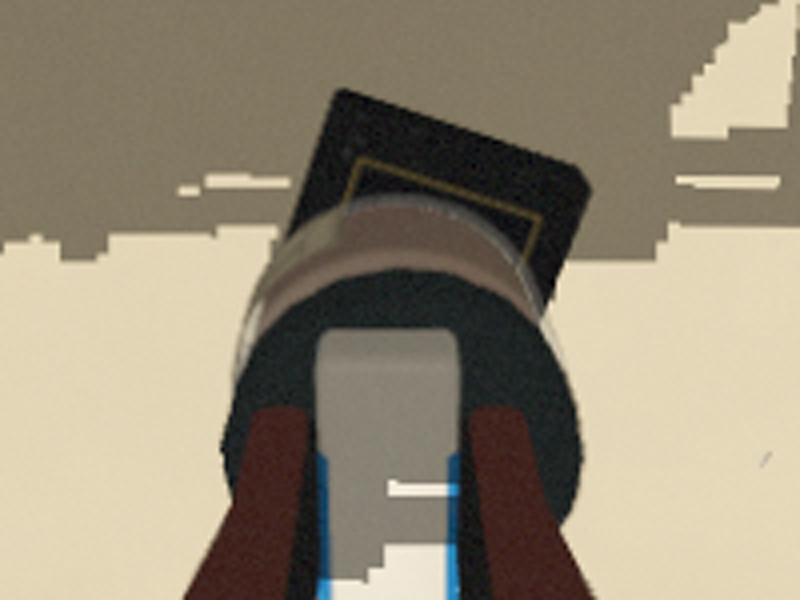

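apply_moves(commands=[[0, 0, 0, 0, 1], [0, -0.6, 0, 0, 1], [0, -2.0, 0, 0, 1], [0, -3.0, 0, 0, 1], [0, -3.0, 0, 0, 1], [0, 0, 0, 0, 1]])

```text
time_s: 12.13
eef_pos: [590.9, 81.3, 168.3]
orientation: [[0.023, 0.011, 1.0], [-1.0, -0.002, 0.023], [0.003, -1.0, 0.011]]
wrist_force: [0.1, 0.3, 0.8]
finger_gap: 19.0
```

Run:
```python
from h import *
plan([466.7,-217,120],20,jaw=1)
c=bot.calibration('wrist')
save('w13',bot.grab_frame('wrist'),(80,100,480,400),2)
```

```text
p [590.9  81.3 168.3] yaw 1.3 q7 -0.47 t 12.1333 gap 19.0 F [0.1 0.3 0.8]
[[3.28, 0.54, -1.46, -2.1, 1], [3.23, 0.54, -1.57, -2.1, 1], [3.17, 0.54, -1.69, -2.1, 1], [3.1, 0.54, -1.8, -2.1, 1], [3.04, 0.54, -1.91, -2.1, 1], [2.97, 0.54, -2.02, -2.1, 1], [2.89, 0.54, -2.13, -2.1, 1], [2.81, 0.54, -2.23, -2.1, 1], [2.73, 0.54, -2.33, -2.1, 1]]
```

View pics/w13.png

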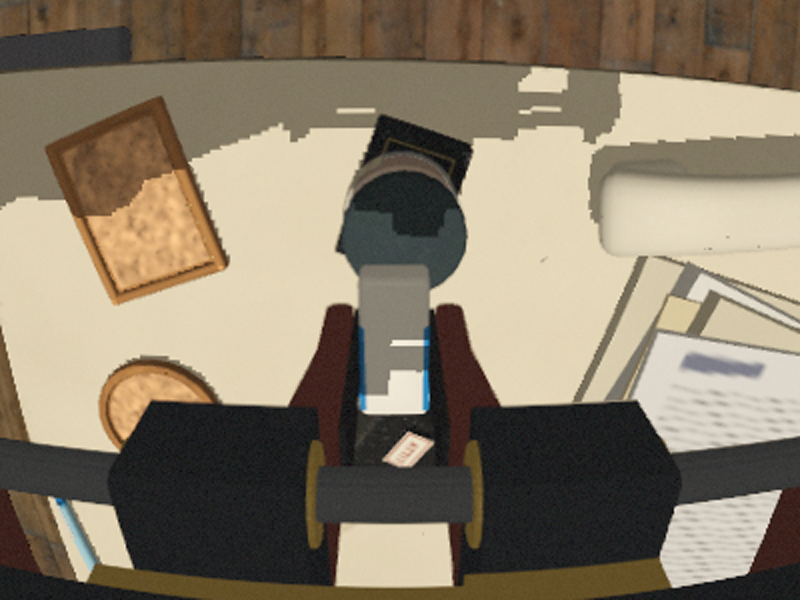

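apply_moves(commands=[[3.3, 0.3, -1.4, -2.1, 1], [3.2, 0.4, -1.5, -2.1, 1], [3.2, 0.5, -1.6, -2.1, 1], [3.1, 0.6, -1.7, -2.1, 1], [3.0, 0.6, -1.9, -2.1, 1], [2.9, 0.6, -2.0, -2.1, 1], [2.8, 0.6, -2.1, -2.1, 1], [2.7, 0.6, -2.1, -2.1, 1], [1.0, 0, -1.0, -2.1, 1], [0, 0, 0, 0, 1]])

```text
time_s: 13.02
eef_pos: [471.3, -201.8, 115.2]
orientation: [[0.367, 0.003, 0.93], [-0.93, 0.003, 0.367], [-0.001, -1.0, 0.004]]
wrist_force: [-0.5, -0.7, -0.7]
finger_gap: 18.8
```

Run:
```python
from h import *
plan([466.7,-217,60],20,jaw=1)
```

```text
p [ 471.3 -201.8  115.2] yaw 21.5 q7 0.39 t 13.0167 gap 18.8 F [-0.5 -0.7 -0.7]
[[0.62, 2.76, -0.49, 0.8, 1], [0.63, 2.76, -0.48, 0.8, 1]]
```

apply_moves(commands=[[0.6, 2.4, -0.4, 0.8, 1], [0.4, 2.4, -0.4, 0.6, 1], [0, 0.8, 0, 0, 1], [0, 0, 0, 0, 1], [0, 0, 0, 0, 1]])

```text
time_s: 13.43
eef_pos: [468.4, -211.1, 56.8]
orientation: [[0.339, 0.004, 0.941], [-0.941, 0.005, 0.339], [-0.004, -1.0, 0.005]]
wrist_force: [-0.3, 0.9, 0.7]
finger_gap: 18.9
```

```bash
cat >> h.py <<'E'
def overlay(name,rects,off=(140,120),size=(280,220),k=2.8):
    c=bot.calibration('wrist'); img=bot.grab_frame('wrist')
    np.save(name+'.npy',c,allow_pickle=True)
    im=np.ascontiguousarray(img[off[1]:off[1]+size[1],off[0]:off[0]+size[0]]); im=cv2.resize(im,None,fx=k,fy=k,interpolation=cv2.INTER_CUBIC)
    for cen,w,l,z,yaw,col in rects:
        a=np.radians(yaw);X=np.array([np.cos(a),np.sin(a)]);Y=np.array([-np.sin(a),np.cos(a)])
        if l: Q=[np.array(cen)+sx*w/2*X+sy*l/2*Y for sx,sy in [(1,1),(1,-1),(-1,-1),(-1,1)]]
        else: Q=[np.array(cen)+w/2*np.array([np.cos(t),np.sin(t)]) for t in np.linspace(0,6.28,40)]
        P=[(proj(c,[*q,z],True)-np.array(off))*k for q in Q]
        cv2.polylines(im,[np.int32(P)],True,col,1)
    save(name,im)
E
python3 - <<'E'
from h import *
plan([466.7,-217,30],20,jaw=1)
overlay('w14',[((466.7,-217),46,69,9,20,(255,0,0)),((466.7,-217),34,57,9,20,(255,255,0))])
E
```

```text
p [ 468.4 -211.1   56.8] yaw 19.8 q7 0.32 t 13.4333 gap 18.9 F [-0.3  0.9  0.7]
[[0.49, 2.68, -0.36, -0.2, 1]]
```

View pics/w14.png

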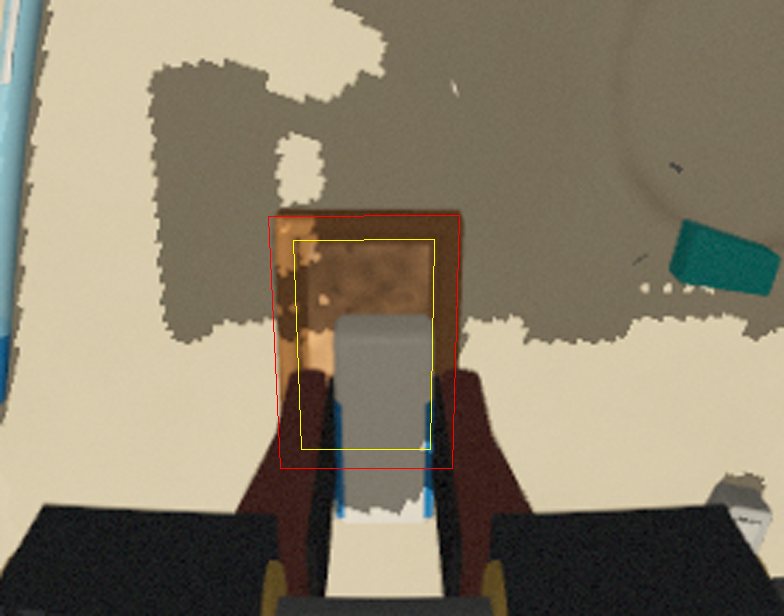

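apply_moves(commands=[[0.5, 0.8, -0.3, 0, 1], [0, 1.0, 0, 0, 1], [0, 0.8, 0, 0, 1], [0, 0, 0, 0, 1], [0, 0, 0, 0, 1]])

```text
time_s: 13.9
eef_pos: [471.1, -215.5, 31.5]
orientation: [[0.343, 0.01, 0.939], [-0.939, 0.004, 0.343], [-0.0, -1.0, 0.01]]
wrist_force: [-0.3, 0.2, -0.4]
finger_gap: 18.9
```

Run:
```python
from h import *
plan([467.3,-217.3,12],20,jaw=1)
overlay('w15',[((467.3,-216.7),46,69,9,20,(255,0,0)),((467.3,-216.7),34,57,9,20,(255,255,0))])
```

```text
p [ 471.1 -215.5   31.5] yaw 20.0 q7 0.3 t 13.9 gap 18.9 F [-0.3  0.2 -0.4]
[[0.04, 1.95, -0.42, 0.0, 1]]
```

View pics/w15.png

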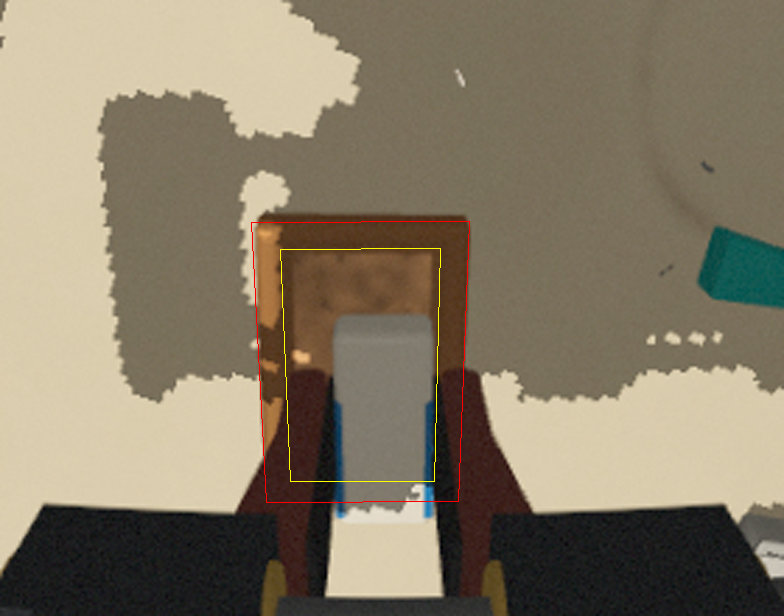

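apply_moves(commands=[[0, 0.5, -0.4, 0, 1], [0, 0.8, 0, 0, 1], [0, 0.3, 0, 0, 1], [0, 0, 0, 0, 1], [0, 0, 0, 0, 1]])

```text
time_s: 14.37
eef_pos: [467.0, -217.1, 14.2]
orientation: [[0.342, 0.01, 0.94], [-0.94, 0.003, 0.342], [0.0, -1.0, 0.011]]
wrist_force: [0.3, 0.2, 0.5]
finger_gap: 18.9
```

Run:
```python
from h import *
plan([467.3,-217.3,12],20,jaw=1)
overlay('w16',[((467.3,-216.7),46,69,9,20,(255,0,0)),((467.3,-216.7),34,57,9,20,(255,255,0)),((467.3,-216.7),20,43,14,20,(0,255,0))])
```

```text
p [ 467.  -217.1   14.2] yaw 20.0 q7 0.28 t 14.3667 gap 18.9 F [0.3 0.2 0.5]
[[0.03, 0.22, 0.02, 0.0, 1]]
```

View pics/w16.png

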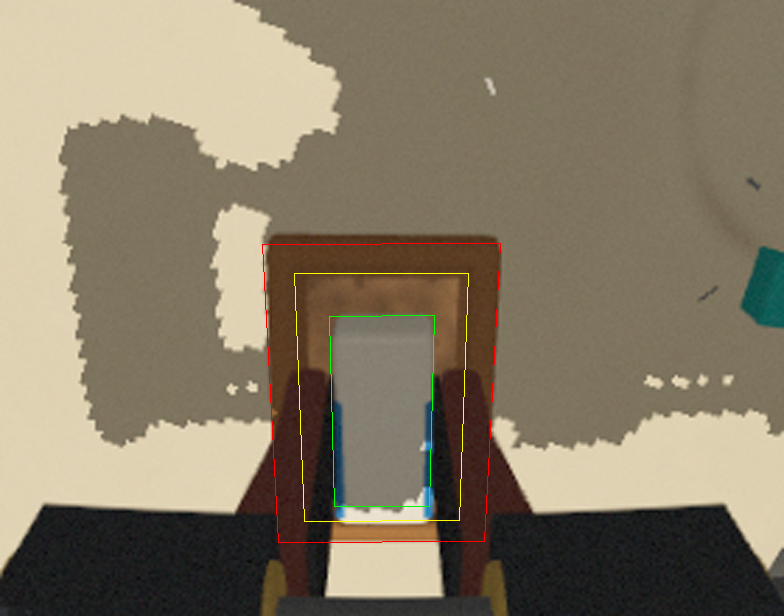

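Centred. Down 2 mm, release, lift.

apply_moves(commands=[[0, 0.2, 0, 0, 1], [0, 0, 0, 0, 1], [0, 0, 0, 0, 0.3], [0, 0, 0, 0, 0.3], [0, 0, 0, 0, 0.3], [0, 0, 0, 0, 0.3], [0, -1.0, 0, 0, 0], [0, -2.5, 0, 0, -0.5], [0, -3.5, 0, 0, -1], [0, -3.0, 0, 0, -1]])

```text
time_s: 15.25
eef_pos: [462.4, -215.3, 111.9]
orientation: [[0.344, -0.0, 0.939], [-0.939, 0.009, 0.344], [-0.009, -1.0, 0.003]]
wrist_force: [0.3, -0.3, -0.8]
finger_gap: 53.8
```

Run:
```python
from h import *
plan([597.6,81,130],0,jaw=-1)
overlay('w17',[])
```

```text
p [ 462.4 -215.3  111.9] yaw 20.1 q7 0.4 t 15.25 gap 53.8 F [ 0.3 -0.3 -0.8]
[[-2.57, -0.2, 2.54, 2.2, -1], [-2.67, -0.2, 2.44, 2.2, -1], [-2.76, -0.2, 2.33, 2.2, -1], [-2.85, -0.2, 2.22, 2.2, -1], [-2.94, -0.2, 2.11, 2.2, -1], [-3.02, -0.2, 2.0, 2.2, -1], [-3.09, -0.2, 1.88, 2.2, -1], [-3.17, -0.2, 1.75, 2.2, -1], [-3.23, -0.2, 1.63, 2.2, -1]]
```

View pics/w17.png

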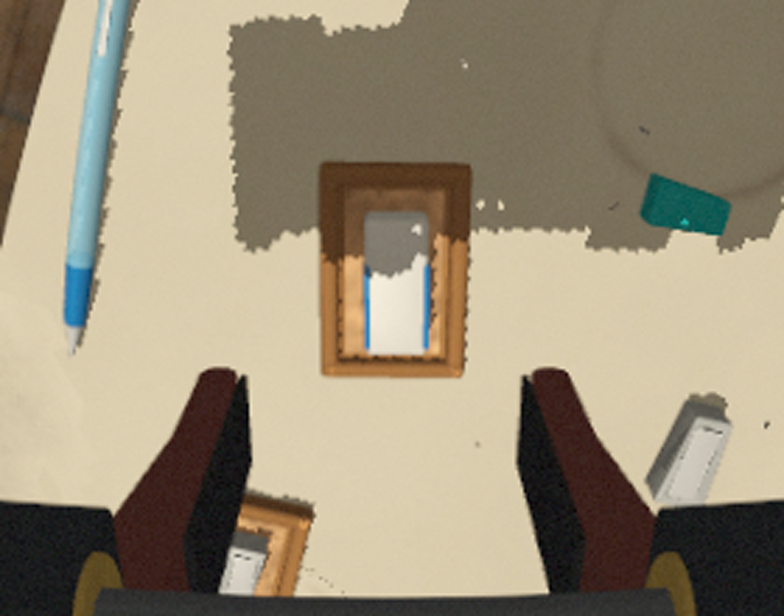

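apply_moves(commands=[[-2.6, -0.5, 2.5, 2.2, -1], [-2.7, -0.5, 2.4, 2.2, -1], [-2.8, -0.5, 2.3, 2.2, -1], [-2.8, -0.5, 2.2, 2.2, -1], [-2.9, -0.3, 2.1, 2.2, -1], [-3.0, 0, 2.0, 2.2, -1], [-3.1, 0, 1.9, 2.2, -1], [-3.0, 0, 1.7, 2.2, -1], [-1.5, 0, 0.8, 1.5, -1], [0, 0, 0, 0, -1]])

```text
time_s: 16.13
eef_pos: [601.3, 67.6, 155.1]
orientation: [[-0.01, 0.022, 1.0], [-1.0, 0.002, -0.01], [-0.002, -1.0, 0.022]]
wrist_force: [0.1, 0.4, 0.1]
finger_gap: 87.9
```

Run:
```python
from h import *
plan([597.6,81,110],0,jaw=-1)
```

```text
p [601.3  67.6 155.1] yaw -0.6 q7 -0.48 t 16.1333 gap 87.9 F [0.1 0.4 0.1]
[[-0.67, 2.25, -0.19, -0.3, -1], [-0.67, 2.25, -0.19, -0.3, -1]]
```

apply_moves(commands=[[-0.7, 1.5, -0.2, 0, -1], [-0.5, 1.8, -0.2, 0, -1], [0, 0.8, 0, 0, -1], [0, 0, 0, 0, -1], [0, 0, 0, 0, -1]], grip_force=22)

```text
time_s: 16.55
eef_pos: [598.3, 78.6, 115.4]
orientation: [[-0.006, 0.024, 1.0], [-1.0, 0.001, -0.006], [-0.001, -1.0, 0.024]]
wrist_force: [1.1, -0.2, 0.0]
finger_gap: 87.9
```

Run:
```python
from h import *
plan([597.6,81,90],0,jaw=-1)
overlay('w18',[((597.6,81),55,0,73,0,(255,0,0)),((598,82),50,74,16,-16,(0,255,0))])
```

```text
p [598.3  78.6 115.4] yaw -0.4 q7 -0.53 t 16.55 gap 87.9 F [ 1.1 -0.2  0. ]
[[-0.24, 2.54, -0.07, -0.4, -1]]
```

View pics/w18.png

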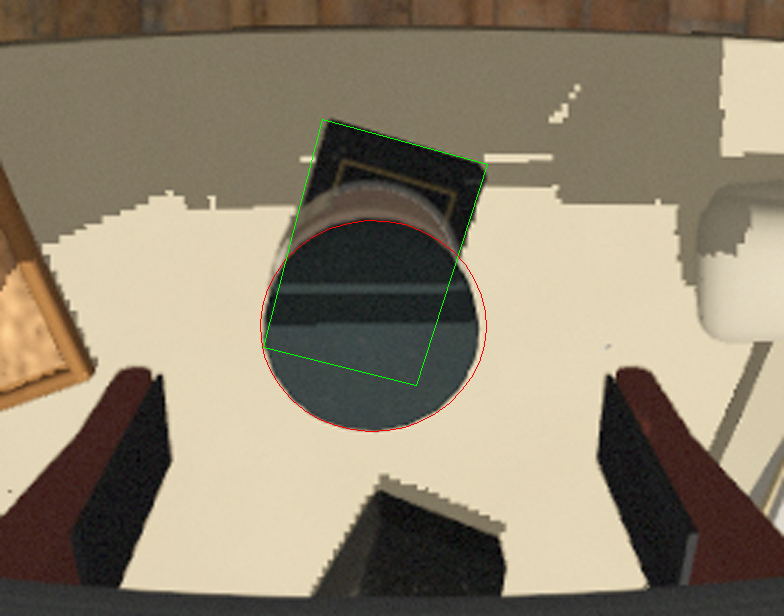

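Run:
```python
from h import *
c=np.load('w18.npy',allow_pickle=True).item()
for u,v,z in [(700,270,30),(700,270,0),(370,325,73),(683,290,0)]: print(pt(c,140+u/2.8,120+v/2.8,z,True).round(1))
```

```text
[696.6  81.4  30. ]
[708.8  71.7   0. ]
[596.8  82.5  73. ]
[703.2  64.7   0. ]
```

apply_moves(commands=[[-0.2, 1.0, 0, 0, -1], [0, 2.0, 0, 0, -1], [0, 2.5, 0, 0, -1], [0, 1.5, 0, 0, -1], [0, 0, 0, 0, -1], [0, 0, 0, 0, -1]])

```text
time_s: 17.1
eef_pos: [604.2, 76.2, 46.2]
orientation: [[-0.013, 0.033, 0.999], [-1.0, -0.0, -0.013], [-0.0, -0.999, 0.033]]
wrist_force: [0.1, 0.5, 0.4]
finger_gap: 87.8
```

Run:
```python
from h import *
plan([597.3,81,28],0,jaw=-1)
overlay('w19',[((597.6,81),55,0,73,0,(255,0,0))])
```

```text
p [604.2  76.2  46.2] yaw -0.7 q7 -0.59 t 17.1 gap 87.8 F [0.1 0.5 0.4]
[[-0.47, 1.82, -0.7, -0.7, -1]]
```

View pics/w19.png

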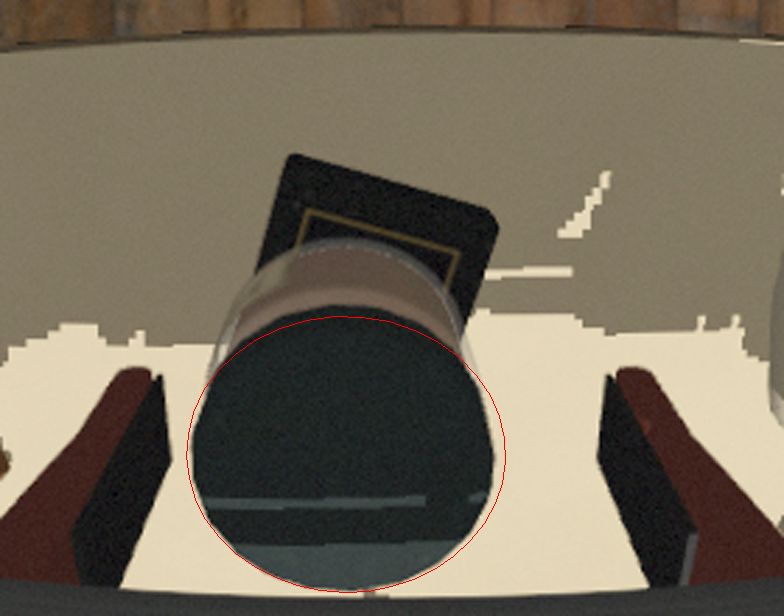

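apply_moves(commands=[[-0.3, 0.2, -0.5, 0, -1], [0, 0.6, 0, 0, -1], [0, 0.5, 0, 0, -1], [0, 0, 0, 0, -1], [0, 0, 0, 0, -1]])

```text
time_s: 17.57
eef_pos: [601.4, 79.8, 35.7]
orientation: [[-0.014, 0.038, 0.999], [-1.0, 0.001, -0.014], [-0.001, -0.999, 0.038]]
wrist_force: [-0.4, 0.4, 0.5]
finger_gap: 88.0
```

Run:
```python
from h import *
plan([597.0,81,28],0,jaw=-1)
print(bot.state()['orientation'].round(3).tolist())
overlay('w20',[((597.6,81),55,0,73,0,(255,0,0))])
```

```text
p [601.4  79.8  35.7] yaw -0.8 q7 -0.61 t 17.5667 gap 88.0 F [-0.4  0.4  0.5]
[[-0.11, 0.77, -0.45, -0.8, -1]]
[[-0.014, 0.038, 0.999], [-1.0, 0.001, -0.014], [-0.001, -0.999, 0.038]]
```

View pics/w20.png

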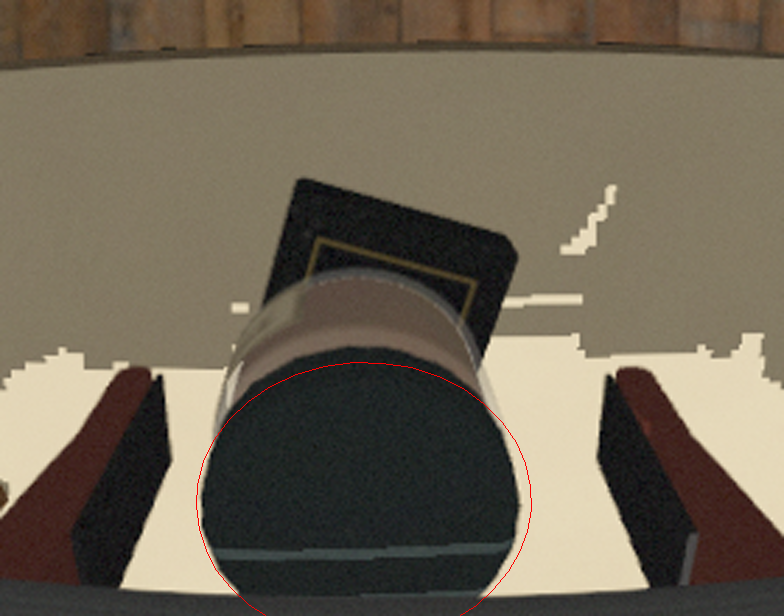

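apply_moves(commands=[[-0.1, 0.4, -0.4, 0, -1], [0, 0.3, 0, 0, -0.8], [0, 0, 0, 0, -0.6], [0, 0, 0, 0, -0.6], [0, 0, 0, 0, -0.6]])

```text
time_s: 18.03
eef_pos: [597.6, 81.1, 28.2]
orientation: [[-0.014, 0.039, 0.999], [-1.0, 0.001, -0.014], [-0.001, -0.999, 0.039]]
wrist_force: [1.2, -1.0, 0.2]
finger_gap: 70.8
```

Run:
```python
from h import *
plan([597.0,81,28],0,jaw=-1)
overlay('w21',[((597.6,81),55,0,73,0,(255,0,0))])
```

```text
p [597.6  81.1  28.2] yaw -0.8 q7 -0.62 t 18.0333 gap 70.8 F [ 1.2 -1.   0.2]
[[0.01, 0.02, -0.05, -0.8, -1]]
```

View pics/w21.png

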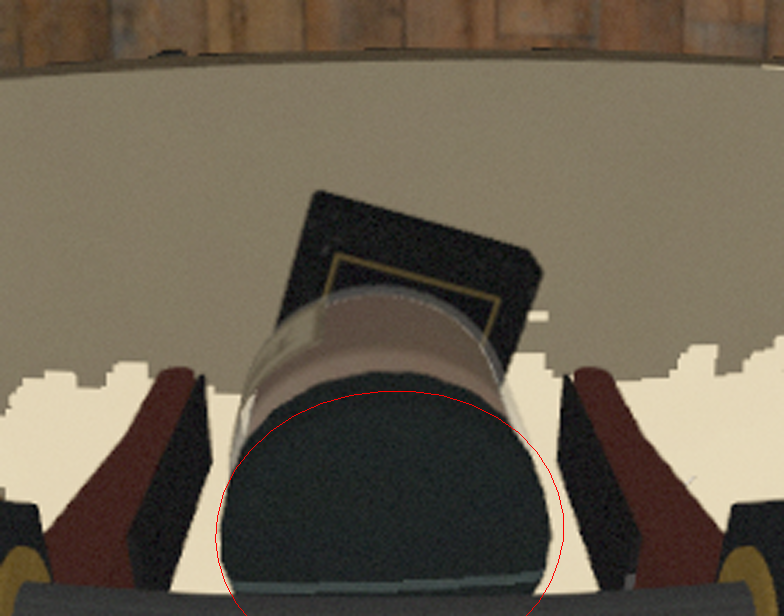

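apply_moves(commands=[[0, 0, 0, 0, -0.3], [0, 0, 0, 0, -0.3], [0, 0, 0, 0, 0], [0, 0, 0, 0, 0], [0, 0, 0, 0, 1], [0, 0, 0, 0, 1]])

```text
time_s: 18.58
eef_pos: [597.8, 81.1, 28.4]
orientation: [[-0.014, 0.039, 0.999], [-1.0, 0.001, -0.014], [-0.002, -0.999, 0.039]]
wrist_force: [-0.1, -0.0, 0.9]
finger_gap: 54.0
```

Run:
```python
from h import *
plan([597.0,81,28],0,jaw=-1); print(bot.state()['orientation'].round(3).tolist())
overlay('w22',[((597.6,81),55,0,73,0,(255,0,0))])
```

```text
p [597.8  81.1  28.4] yaw -0.8 q7 -0.62 t 18.5833 gap 54.0 F [-0.1 -0.   0.9]
[[0.01, 0.04, -0.08, -0.8, -1]]
[[-0.014, 0.039, 0.999], [-1.0, 0.001, -0.014], [-0.002, -0.999, 0.039]]
```

View pics/w22.png

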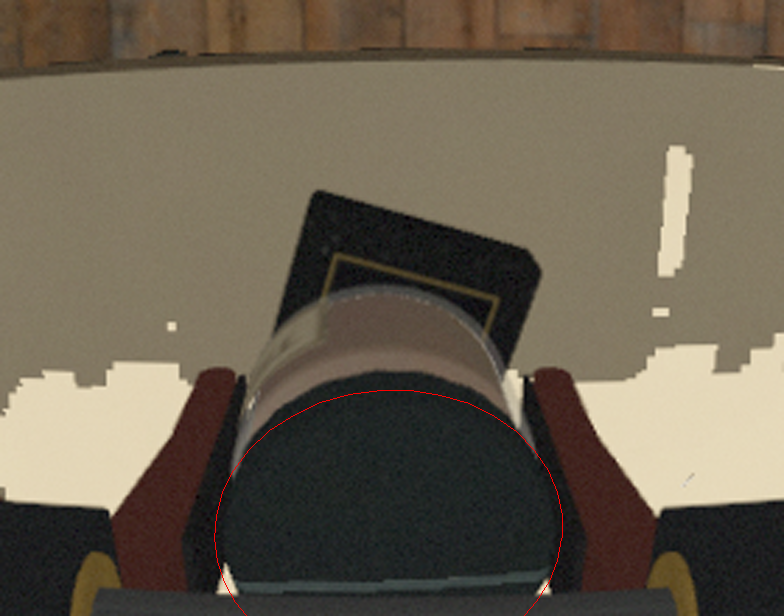

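apply_moves(commands=[[0, 0, 0, 0, 1], [0, 0, 0, 0, 1], [0, -0.4, 0, 0, 1], [0, -0.8, 0, 0, 1], [0, -1.2, 0, 0, 1], [0, -1.5, 0, 0, 1], [0, -1.2, 0, 0, 1], [0, 0, 0, 0, 1]])

```text
time_s: 19.3
eef_pos: [594.8, 81.0, 83.8]
orientation: [[-0.013, 0.037, 0.999], [-1.0, 0.001, -0.013], [-0.001, -0.999, 0.037]]
wrist_force: [0.0, 0.8, -2.0]
finger_gap: 54.4
```

Run:
```python
from h import *
plan([450,-66,75],0,jaw=1,vmax=25); print(bot.state()['orientation'].round(3).tolist())
overlay('w23',[])
save('s23',bot.grab_frame('scene'),(120,180,320,330),4)
```

```text
p [594.8  81.   83.8] yaw -0.8 q7 -0.58 t 19.3 gap 54.4 F [ 0.   0.8 -2. ]
[[1.65, 0.1, -1.59, -0.1, 1], [1.65, 0.1, -1.59, -0.1, 1], [1.65, 0.1, -1.59, -0.1, 1], [1.65, 0.1, -1.59, -0.1, 1], [1.65, 0.1, -1.6, -0.1, 1], [1.64, 0.1, -1.6, -0.1, 1], [1.64, 0.1, -1.6, -0.1, 1], [1.64, 0.1, -1.6, -0.1, 1], [1.64, 0.1, -1.61, -0.1, 1]]
[[-0.013, 0.037, 0.999], [-1.0, 0.001, -0.013], [-0.001, -0.999, 0.037]]
```

View pics/w23.png

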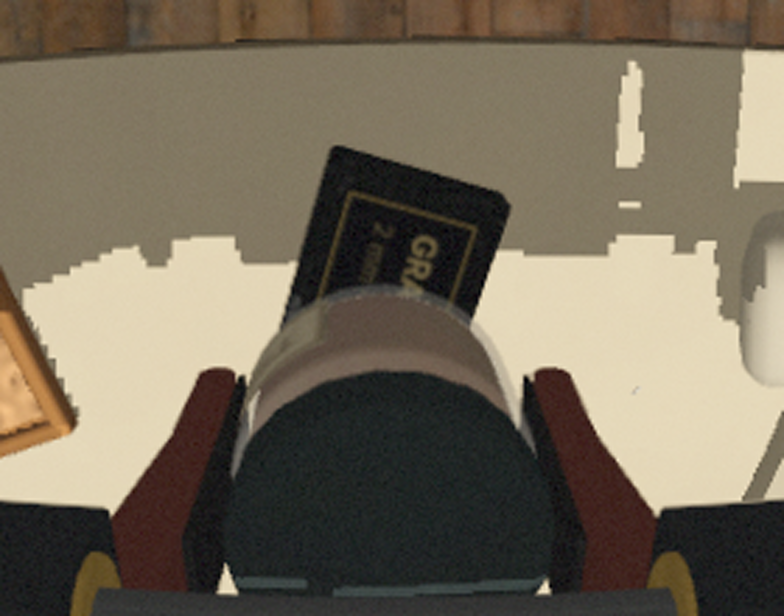

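View pics/s23.png

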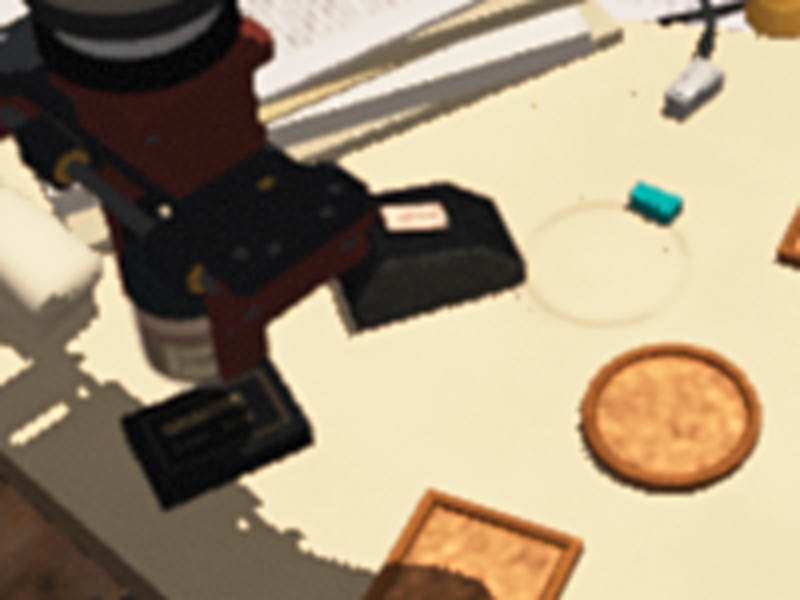

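apply_moves(commands=[[0.6, 0, -0.6, 0, 1], [1.2, 0, -1.2, 0, 1], [1.7, 0, -1.6, 0, 1], [1.7, 0, -1.6, 0, 1], [1.7, 0, -1.6, 0, 1], [1.7, 0, -1.6, 0, 1], [1.7, 0, -1.6, 0, 1], [1.5, 0, -1.5, 0, 1], [0.8, 0, -0.8, 0, 1], [0, 0, 0, 0, 1]])

```text
time_s: 20.23
eef_pos: [456.4, -51.3, 70.6]
orientation: [[-0.013, 0.022, 1.0], [-1.0, 0.0, -0.013], [-0.001, -1.0, 0.022]]
wrist_force: [0.2, 0.6, -1.6]
finger_gap: 54.4
```

Run:
```python
from h import *
plan([450,-66,60],0,jaw=1,vmax=25); print(bot.state()['orientation'].round(3).tolist())
```

```text
p [456.4 -51.3  70.6] yaw -0.8 q7 -0.35 t 20.2333 gap 54.4 F [ 0.2  0.6 -1.6]
[[1.48, 1.06, -0.62, -0.8, 1]]
[[-0.013, 0.022, 1.0], [-1.0, 0.0, -0.013], [-0.001, -1.0, 0.022]]
```

apply_moves(commands=[[0.7, 0.3, -0.3, 0, 1], [0.7, 0.7, -0.2, 0, 1], [0, 0.4, 0, 0, 1], [0, 0, 0, 0, 1], [0, 0, 0, 0, 1]])

```text
time_s: 20.65
eef_pos: [453.6, -64.6, 54.7]
orientation: [[-0.012, 0.024, 1.0], [-1.0, 0.002, -0.012], [-0.003, -1.0, 0.024]]
wrist_force: [-0.7, -0.3, -1.2]
finger_gap: 54.2
```

Run:
```python
from h import *
plan([450,-66,40],0,jaw=1,vmax=25); print(bot.state()['orientation'].round(3).tolist())
overlay('w24',[((450,-66),84,0,9,0,(255,0,0)),((450,-66),72,0,9,0,(255,255,0))])
```

```text
p [453.6 -64.6  54.7] yaw -0.7 q7 -0.34 t 20.65 gap 54.2 F [-0.7 -0.3 -1.2]
[[0.15, 1.47, -0.36, -0.7, 1]]
[[-0.012, 0.024, 1.0], [-1.0, 0.002, -0.012], [-0.003, -1.0, 0.024]]
```

View pics/w24.png

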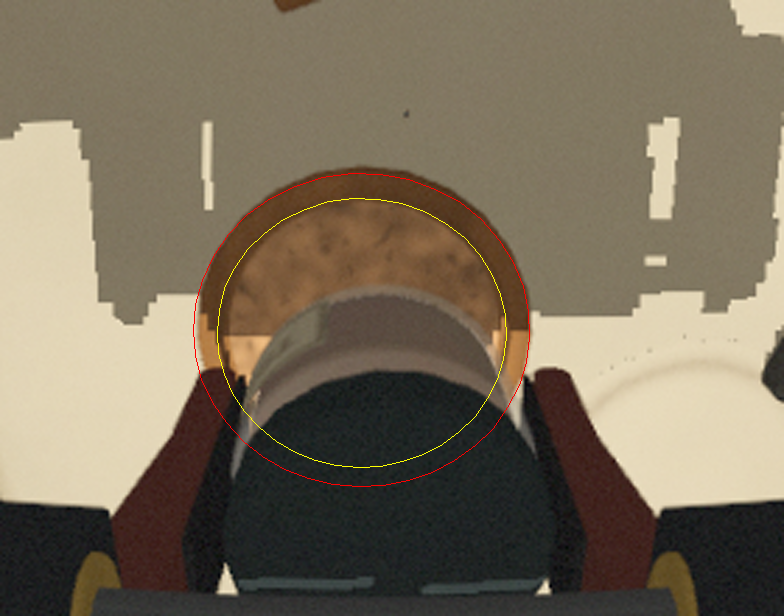

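apply_moves(commands=[[0.1, 0.5, -0.2, 0, 1], [0, 1.0, 0, 0, 1], [0, 1.0, 0, 0, 1], [0, 0.4, 0, 0, 1], [0, 0, 0, 0, 1], [0, 0, 0, 0, 1]])

```text
time_s: 21.2
eef_pos: [453.4, -63.3, 22.3]
orientation: [[-0.008, 0.025, 1.0], [-1.0, 0.004, -0.008], [-0.004, -1.0, 0.025]]
wrist_force: [-0.2, -0.0, -1.0]
finger_gap: 53.9
```

Run:
```python
from h import *
plan([451.5,-65.5,18],0,jaw=1,vmax=25); print(bot.state()['orientation'].round(3).tolist())
overlay('w25',[((451,-65),84,0,9,0,(255,0,0)),((451,-65),72,0,9,0,(255,255,0)),((451,-65),55,0,20,0,(0,255,0))])
```

```text
p [453.4 -63.3  22.3] yaw -0.5 q7 -0.39 t 21.2 gap 53.9 F [-0.2 -0.  -1. ]
[[0.22, 0.43, -0.19, -0.5, 1]]
[[-0.008, 0.025, 1.0], [-1.0, 0.004, -0.008], [-0.004, -1.0, 0.025]]
```

View pics/w25.png

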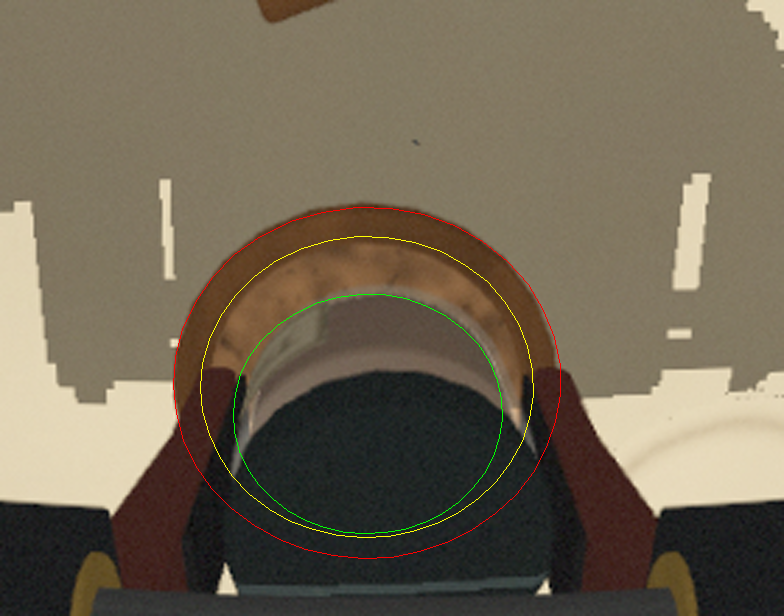

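apply_moves(commands=[[0.15, 0.2, -0.25, 0, 1], [0, 0.1, 0, 0, 1], [0, 0, 0, 0, 1], [0, 0, 0, 0, 1]])

```text
time_s: 21.58
eef_pos: [451.2, -65.0, 19.6]
orientation: [[-0.008, 0.026, 1.0], [-1.0, 0.004, -0.008], [-0.004, -1.0, 0.026]]
wrist_force: [-1.0, -1.0, -1.2]
finger_gap: 54.3
```

Run:
```python
from h import *
plan([451.5,-65.5,18],0,jaw=1,vmax=25)
overlay('w26',[((451,-65),84,0,9,0,(255,0,0)),((451,-65),72,0,9,0,(255,255,0)),((451,-65),55,0,8,0,(0,255,0))])
```

```text
p [451.2 -65.   19.6] yaw -0.5 q7 -0.4 t 21.5833 gap 54.3 F [-1.  -1.  -1.2]
[[0.05, 0.16, 0.03, -0.5, 1]]
```

View pics/w26.png

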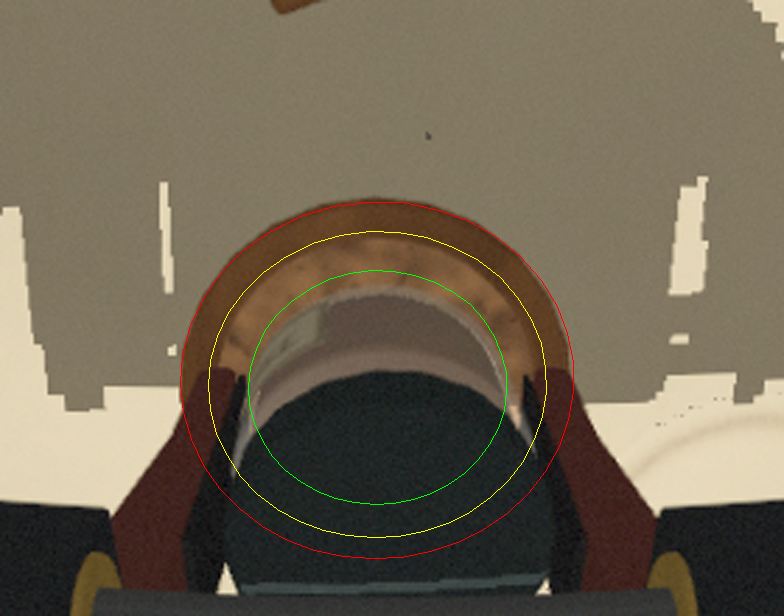

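apply_moves(commands=[[-0.1, 0.1, 0, 0, 1], [0, 0.1, 0, 0, 1], [0, 0, 0, 0, 1]])

```text
time_s: 21.88
eef_pos: [451.8, -64.0, 17.9]
orientation: [[-0.009, 0.028, 1.0], [-1.0, 0.003, -0.009], [-0.004, -1.0, 0.028]]
wrist_force: [-0.4, -0.1, -1.5]
finger_gap: 54.5
```

apply_moves(commands=[[0, 0.05, 0, 0, 1], [0, 0, 0, 0, 1]])

```text
time_s: 22.05
eef_pos: [451.9, -64.0, 17.5]
orientation: [[-0.009, 0.028, 1.0], [-1.0, 0.003, -0.009], [-0.003, -1.0, 0.028]]
wrist_force: [-0.2, -0.1, -0.4]
finger_gap: 54.7
```

apply_moves(commands=[[0, 0.05, 0, 0, 1], [0, 0, 0, 0, 1]])

```text
time_s: 22.22
eef_pos: [451.9, -64.0, 17.5]
orientation: [[-0.008, 0.028, 1.0], [-1.0, 0.003, -0.008], [-0.003, -1.0, 0.028]]
wrist_force: [-0.1, 0.2, -1.2]
finger_gap: 54.6
```

apply_moves(commands=[[0, 0.05, 0, 0, 1], [0, 0, 0, 0, 1]])

```text
time_s: 22.38
eef_pos: [452.0, -64.0, 17.5]
orientation: [[-0.008, 0.028, 1.0], [-1.0, 0.002, -0.008], [-0.002, -1.0, 0.028]]
wrist_force: [-1.0, 0.3, -0.7]
finger_gap: 54.4
```

apply_moves(commands=[[0, 0.1, 0, 0, 1], [0, 0, 0, 0, 1], [0, 0, 0, 0, 1]])

```text
time_s: 22.63
eef_pos: [451.9, -64.0, 17.1]
orientation: [[-0.008, 0.028, 1.0], [-1.0, 0.001, -0.008], [-0.002, -1.0, 0.028]]
wrist_force: [-0.0, 0.7, -1.1]
finger_gap: 54.5
```

apply_moves(commands=[[0, 0.1, 0, 0, 1], [0, 0, 0, 0, 1], [0, 0, 0, 0, 1]])

```text
time_s: 22.88
eef_pos: [452.1, -64.0, 17.1]
orientation: [[-0.008, 0.028, 1.0], [-1.0, 0.0, -0.008], [-0.0, -1.0, 0.028]]
wrist_force: [-0.0, 0.0, -2.6]
finger_gap: 54.1
```

apply_moves(commands=[[0, 0.1, 0, 0, 1], [0, 0, 0, 0, 1], [0, 0, 0, 0, 1]])

```text
time_s: 23.13
eef_pos: [452.4, -64.1, 17.0]
orientation: [[-0.009, 0.028, 1.0], [-1.0, -0.001, -0.009], [0.001, -1.0, 0.028]]
wrist_force: [-0.0, 0.6, -0.6]
finger_gap: 54.6
```

apply_moves(commands=[[0, 0, 0, 0, -0.35], [0, 0, 0, 0, -0.35], [0, 0, 0, 0, -0.6], [0, 0, 0, 0, -1], [0, 0, 0, 0, -1], [0, 0, 0, 0, -1], [0, 0, 0, 0, -1]])

```text
time_s: 23.72
eef_pos: [452.7, -64.1, 16.2]
orientation: [[-0.009, 0.028, 1.0], [-1.0, 0.0, -0.009], [-0.0, -1.0, 0.028]]
wrist_force: [-0.6, -1.1, -0.7]
finger_gap: 86.8
```

Run:
```python
from h import *
plan([451.5,-65.5,120],0,jaw=-1,vmax=25)
overlay('w27',[((451,-65),84,0,9,0,(255,0,0)),((451,-65),55,0,5,0,(0,255,0))])
```

```text
p [452.7 -64.1  16.2] yaw -0.5 q7 -0.41 t 23.7167 gap 86.8 F [-0.6 -1.1 -0.7]
[[0.03, -2.08, -0.02, -0.1, -1], [0.03, -2.08, -0.02, -0.1, -1], [0.03, -2.08, -0.02, -0.1, -1], [0.03, -2.08, -0.02, -0.1, -1], [0.03, -2.08, -0.02, -0.1, -1]]
```

View pics/w27.png

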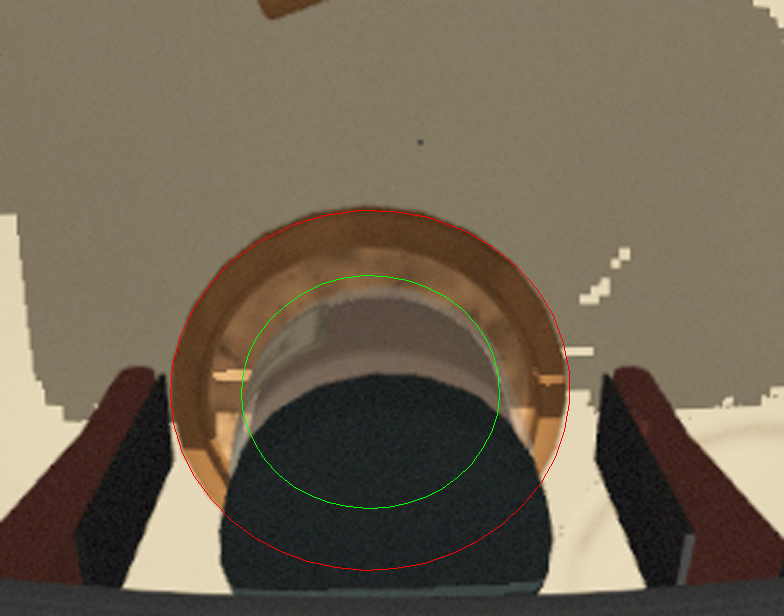

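apply_moves(commands=[[0, -0.8, 0, 0, -1], [0, -1.5, 0, 0, -1], [0, -2.0, 0, 0, -1], [0, -2.5, 0, 0, -1], [0, -2.5, 0, 0, -1], [0, -1.5, 0, 0, -1], [0, 0, 0, 0, -1]])

```text
time_s: 24.35
eef_pos: [447.9, -62.9, 130.4]
orientation: [[-0.006, 0.024, 1.0], [-1.0, 0.001, -0.006], [-0.002, -1.0, 0.024]]
wrist_force: [0.1, 0.2, 1.1]
finger_gap: 87.9
```

Run:
```python
from h import *
plan([598,82,90],-16,jaw=-1,vmax=33)
overlay('w28',[((451,-65),84,0,9,0,(255,0,0)),((451,-65),72,0,9,0,(255,255,0))])
save('s28',bot.grab_frame('scene'),(200,200,340,330),4)
```

```text
p [447.9 -62.9 130.4] yaw -0.4 q7 -0.22 t 24.35 gap 87.9 F [0.1 0.2 1.1]
[[-2.08, 0.58, 2.13, 2.2, -1], [-2.17, 0.58, 2.05, 2.2, -1], [-2.24, 0.58, 1.96, 2.2, -1], [-2.32, 0.58, 1.87, 2.2, -1], [-2.39, 0.58, 1.78, 2.2, -1], [-2.46, 0.58, 1.69, 2.2, -1], [-2.52, 0.58, 1.59, 2.2, -1]]
```

View pics/w28.png

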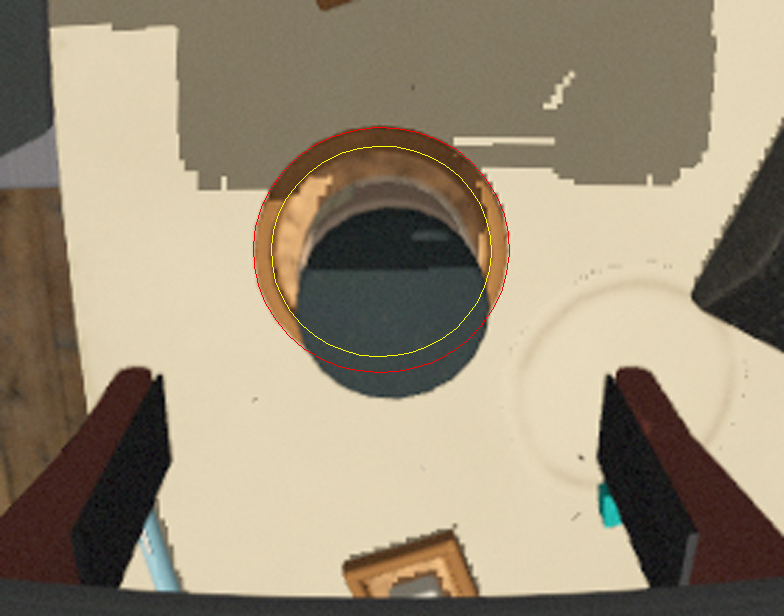

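View pics/s28.png

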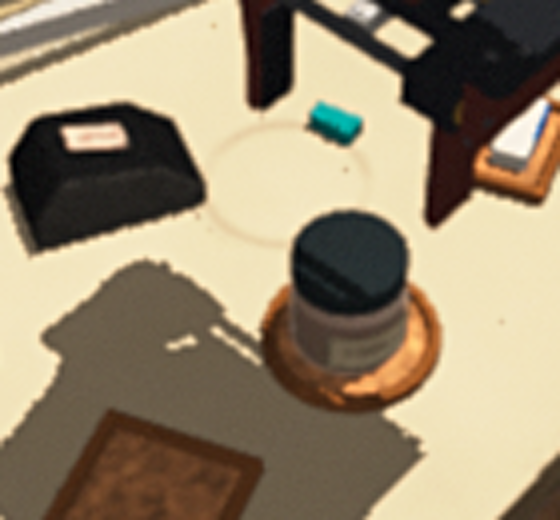

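Run:
```python
from h import *
c=np.load('w28.npy',allow_pickle=True).item()
poly(c,[(297,305),(393,207),(490,305),(393,397)],62,(140,120),2.8)
poly(c,[(300,265),(385,178),(480,240)],30,(140,120),2.8)
```

```text
[[426.9, -62.9], [452.9, -36.1], [479.3, -63.7], [452.8, -90.8]] mean [453.  -63.4] edges [37.4 38.2 37.9 38.1] ang [45.9, -46.4, -134.4, 132.9]
[[425.7, -61.5], [451.7, -35.0], [480.3, -54.4]] mean [452.6 -50.3] edges [37.1 34.6 55. ] ang [45.7, -34.1, -172.5]
```

apply_moves(commands=[[-2.0, 0, 2.1, 2.2, -1], [-2.2, 0, 2.0, 2.2, -1], [-2.2, 0, 1.9, 2.2, -1], [-2.3, 0.3, 1.9, 2.2, -1], [-2.4, 0.5, 1.8, 2.2, -1], [-2.4, 0.5, 1.7, 2.2, -1], [-1.2, 0.5, 0.8, 2.0, -1], [0, 0, 0, 0, -1], [0, 0, 0, 0, -1]], grip_force=20)

```text
time_s: 25.2
eef_pos: [582.3, 71.7, 96.8]
orientation: [[-0.284, -0.001, 0.959], [-0.959, -0.002, -0.284], [0.003, -1.0, 0.0]]
wrist_force: [-0.2, -0.6, 0.6]
finger_gap: 87.7
```

Run:
```python
from h import *
plan([598,82,60],-16,jaw=-1,vmax=33);print(bot.state()['orientation'].round(3).tolist())
overlay('w29',[((598,82),50,74,16,-16,(0,255,0))])
```

```text
p [582.3  71.7  96.8] yaw -16.5 q7 -0.8 t 25.2 gap 87.7 F [-0.2 -0.6  0.6]
[[-0.71, 1.84, 0.61, -0.3, -1], [-0.71, 1.84, 0.61, -0.3, -1]]
[[-0.284, -0.001, 0.959], [-0.959, -0.002, -0.284], [0.003, -1.0, 0.0]]
```

View pics/w29.png

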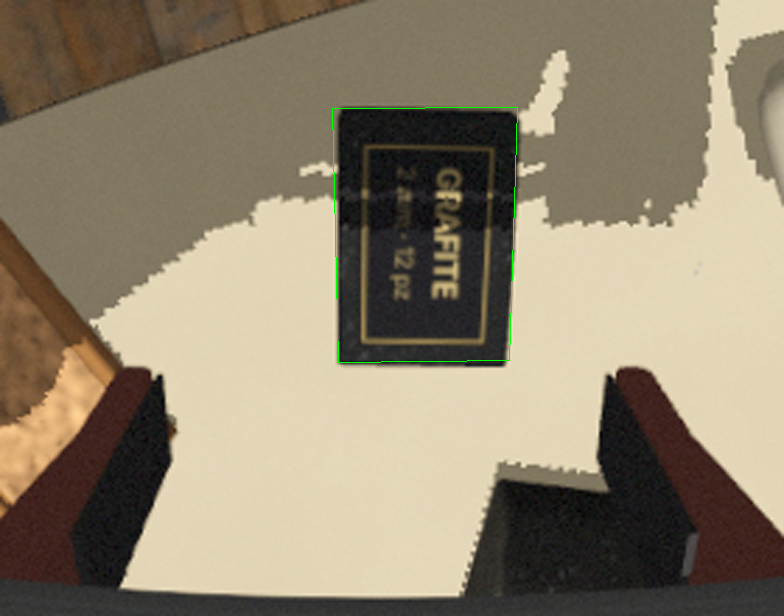

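apply_moves(commands=[[-0.7, 1.0, 0.6, 0, -1], [-0.5, 2.0, 0.5, 0, -1], [0, 1.5, 0, 0, -1], [0, 0, 0, 0, -1], [0, 0, 0, 0, -1]])

```text
time_s: 25.67
eef_pos: [591.7, 73.5, 49.3]
orientation: [[-0.286, -0.005, 0.958], [-0.958, -0.007, -0.286], [0.008, -1.0, -0.003]]
wrist_force: [0.3, 0.8, 0.5]
finger_gap: 87.9
```

Run:
```python
from h import *
plan([598,82,30],-16,jaw=-1,vmax=33);print(bot.state()['orientation'].round(3).tolist())
```

```text
p [591.7  73.5  49.3] yaw -16.6 q7 -0.84 t 25.6667 gap 87.9 F [0.3 0.8 0.5]
[[-0.99, 1.93, 0.36, -0.6, -1]]
[[-0.286, -0.005, 0.958], [-0.958, -0.007, -0.286], [0.008, -1.0, -0.003]]
```

apply_moves(commands=[[-0.6, 0.8, 0.3, 0, -1], [-0.5, 0.8, 0.2, 0, -1], [-0.2, 0.6, 0, 0, -1], [0, 0, 0, 0, -1], [0, 0, 0, 0, -1]])

```text
time_s: 26.08
eef_pos: [601.1, 83.2, 27.6]
orientation: [[-0.287, -0.003, 0.958], [-0.958, -0.008, -0.287], [0.008, -1.0, -0.001]]
wrist_force: [0.1, -0.3, -0.1]
finger_gap: 87.7
```

Run:
```python
from h import *
plan([598,82,7],-16,jaw=-1,vmax=33);print(bot.state()['orientation'].round(3).tolist())
overlay('w30',[((598,82),50,74,16,-16,(0,255,0))])
```

```text
p [601.1  83.2  27.6] yaw -16.7 q7 -0.86 t 26.0833 gap 87.7 F [ 0.1 -0.3 -0.1]
[[0.21, 2.06, -0.26, -0.7, -1]]
[[-0.287, -0.003, 0.958], [-0.958, -0.008, -0.287], [0.008, -1.0, -0.001]]
```

View pics/w30.png

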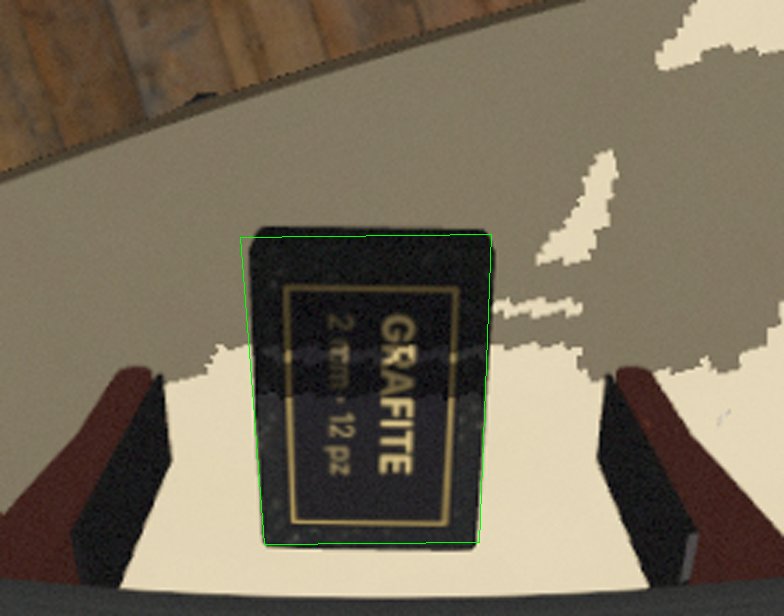

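apply_moves(commands=[[0, 0.5, -0.25, 0, -1], [0, 0.8, 0, 0, -1], [0, 0.3, 0, 0, -0.7], [0, 0, 0, 0, -0.5], [0, 0, 0, 0, -0.5]])

```text
time_s: 26.55
eef_pos: [598.3, 83.9, 10.5]
orientation: [[-0.287, -0.003, 0.958], [-0.958, -0.008, -0.287], [0.008, -1.0, -0.0]]
wrist_force: [0.5, -0.7, 0.1]
finger_gap: 71.5
```

Run:
```python
from h import *
plan([598,82,7],-16,jaw=-1,vmax=33);print(bot.state()['orientation'].round(3).tolist())
overlay('w31',[((598,82),50,74,16,-16,(0,255,0))])
```

```text
p [598.3  83.9  10.5] yaw -16.7 q7 -0.88 t 26.55 gap 71.5 F [ 0.5 -0.7  0.1]
[[0.19, 0.35, 0.02, -0.7, -1]]
[[-0.287, -0.003, 0.958], [-0.958, -0.008, -0.287], [0.008, -1.0, -0.0]]
```

View pics/w31.png

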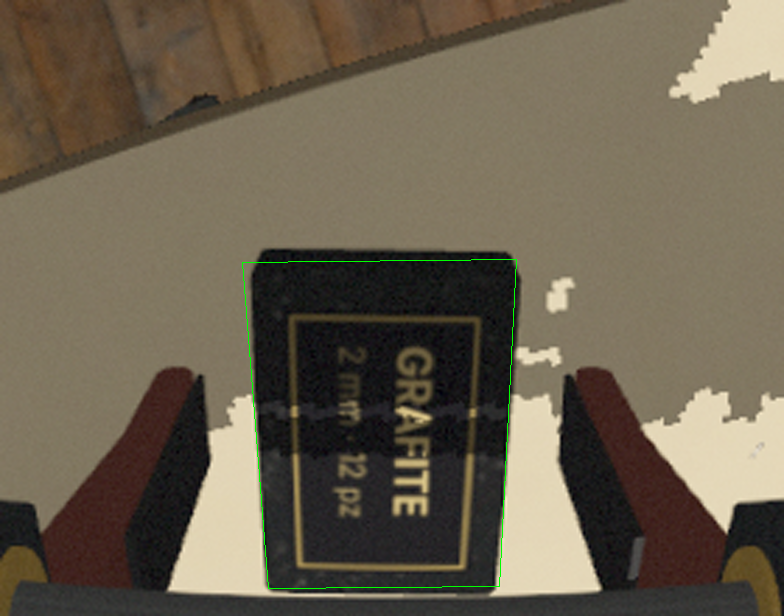

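Down 4 mm more and close.

apply_moves(commands=[[0.15, 0.4, 0, 0, -0.5], [0, 0, 0, 0, -0.3], [0, 0, 0, 0, 0], [0, 0, 0, 0, 0], [0, 0, 0, 0, 1], [0, 0, 0, 0, 1], [0, 0, 0, 0, 1], [0, 0, 0, 0, 1]])

```text
time_s: 27.27
eef_pos: [598.2, 82.0, 6.6]
orientation: [[-0.288, -0.002, 0.958], [-0.958, -0.008, -0.288], [0.008, -1.0, 0.0]]
wrist_force: [0.9, -0.3, 0.2]
finger_gap: 50.3
```

Run:
```python
from h import *
plan([598,82,45],-16,jaw=1,vmax=33);print(bot.state()['orientation'].round(3).tolist())
overlay('w32',[((598,82),50,74,16,-16,(0,255,0))])
```

```text
p [598.2  82.    6.6] yaw -16.7 q7 -0.88 t 27.2667 gap 50.3 F [ 0.9 -0.3  0.2]
[[0.0, -1.92, -0.01, -0.4, 1], [0.0, -1.92, -0.01, -0.4, 1]]
[[-0.288, -0.002, 0.958], [-0.958, -0.008, -0.288], [0.008, -1.0, 0.0]]
```

View pics/w32.png

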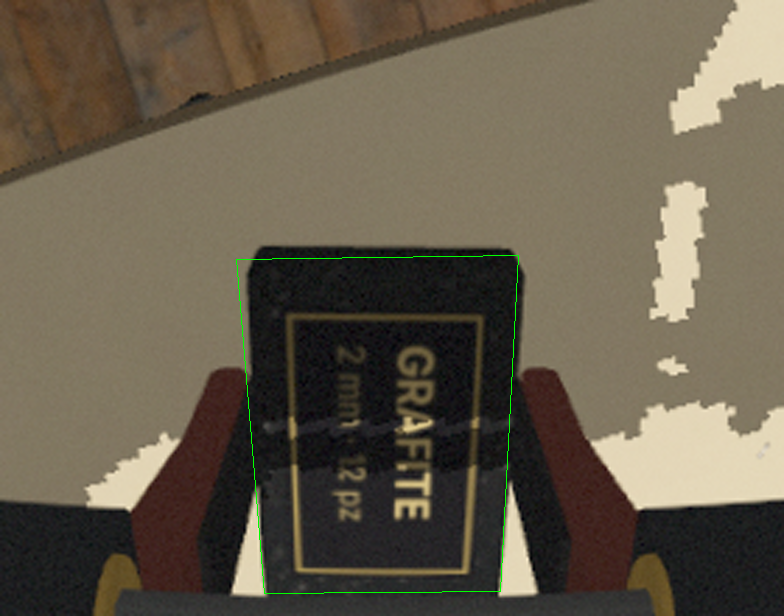

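apply_moves(commands=[[0, 0, 0, 0, 1], [0, -0.8, 0, 0, 1], [0, -1.5, 0, 0, 1], [0, -2.0, 0, 0, 1], [0, -1.5, 0, 0, 1], [0, 0, 0, 0, 1]])

```text
time_s: 27.82
eef_pos: [597.2, 82.7, 67.4]
orientation: [[-0.287, -0.005, 0.958], [-0.958, -0.008, -0.287], [0.009, -1.0, -0.002]]
wrist_force: [1.1, -0.3, -0.5]
finger_gap: 50.0
```

Run:
```python
from h import *
plan([450.7,72.3,60],19.5,jaw=1,vmax=25);print(bot.state()['orientation'].round(3).tolist())
overlay('w33',[])
```

```text
p [597.2  82.7  67.4] yaw -16.7 q7 -0.84 t 27.8167 gap 50.0 F [ 1.1 -0.3 -0.5]
[[0.87, 0.12, -2.29, -6.0, 1], [0.62, 0.12, -2.37, -6.0, 1], [0.37, 0.12, -2.42, -6.0, 1], [0.11, 0.12, -2.45, -6.0, 1], [-0.14, 0.12, -2.44, -6.0, 1], [-0.4, 0.12, -2.42, -6.0, 1]]
[[-0.287, -0.005, 0.958], [-0.958, -0.008, -0.287], [0.009, -1.0, -0.002]]
```

View pics/w33.png

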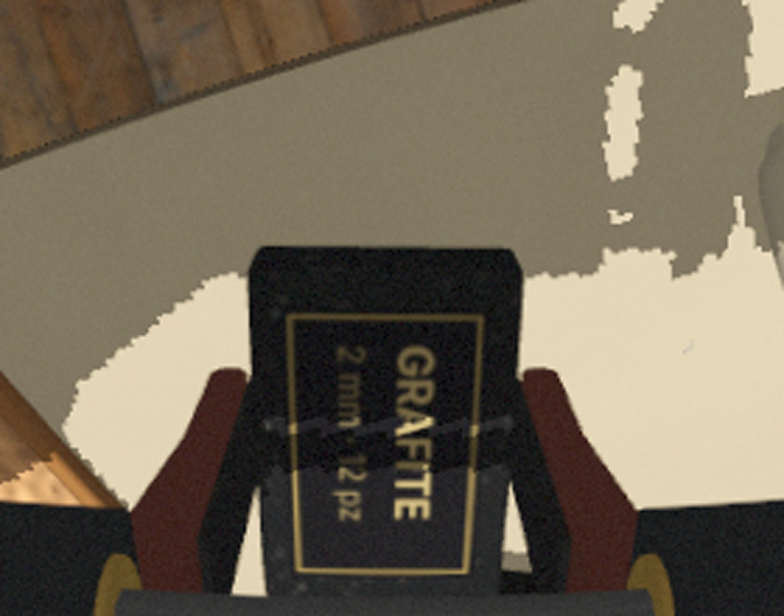

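apply_moves(commands=[[0.5, 0, -1.2, -4, 1], [0.8, 0, -2.2, -6, 1], [0.5, 0, -2.3, -6, 1], [0.2, 0, -2.4, -6, 1], [0, 0, -2.4, -6, 1], [-0.3, 0, -2.0, -5, 1], [-0.1, 0, -1.0, -2, 1], [0, 0, 0, 0, 1], [0, 0, 0, 0, 1]])

```text
time_s: 28.62
eef_pos: [450.2, 66.1, 61.7]
orientation: [[0.342, -0.011, 0.94], [-0.94, -0.009, 0.342], [0.005, -1.0, -0.013]]
wrist_force: [0.1, -0.4, -1.0]
finger_gap: 49.8
```

Run:
```python
from h import *
plan([450.7,72.3,50],19.5,jaw=1,vmax=25);print(bot.state()['orientation'].round(3).tolist())
overlay('w34',[((450.7,72.3),76,100,9,19.4,(255,0,0)),((450.7,72.3),64,88,9,19.4,(255,255,0))])
```

```text
p [450.2  66.1  61.7] yaw 20.0 q7 -0.35 t 28.6167 gap 49.8 F [ 0.1 -0.4 -1. ]
[[-0.56, 1.17, 0.26, 0.5, 1]]
[[0.342, -0.011, 0.94], [-0.94, -0.009, 0.342], [0.005, -1.0, -0.013]]
```

View pics/w34.png

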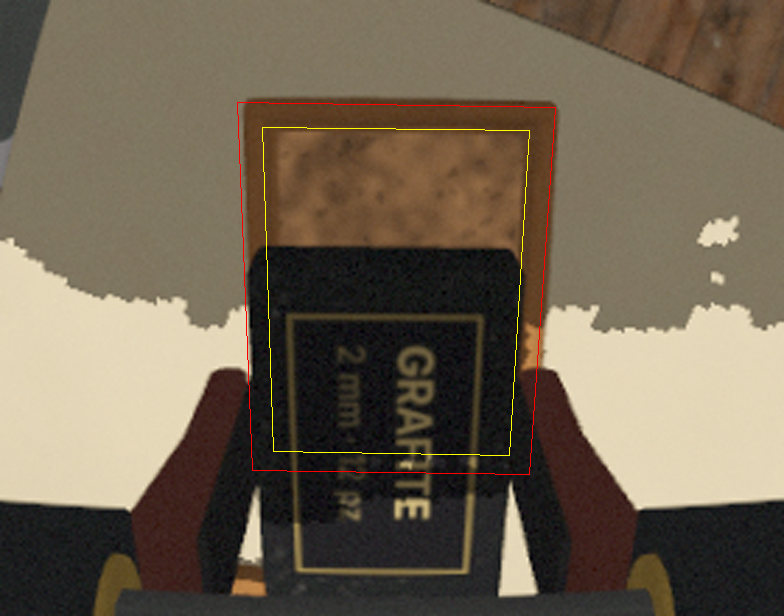

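apply_moves(commands=[[-0.5, 0.5, 0.2, 0, 1], [-0.1, 1.0, 0.1, 0, 1], [0, 1.0, 0, 0, 1], [0, 0.5, 0, 0, 1], [0, 0, 0, 0, 1], [0, 0, 0, 0, 1]])

```text
time_s: 29.17
eef_pos: [454.5, 74.9, 27.1]
orientation: [[0.338, -0.01, 0.941], [-0.941, -0.007, 0.338], [0.003, -1.0, -0.011]]
wrist_force: [0.1, 0.3, -0.9]
finger_gap: 49.6
```

Run:
```python
from h import *
plan([451,72.5,12],19.5,jaw=1,vmax=25);print(bot.state()['orientation'].round(3).tolist())
overlay('w35',[((451,72.5),76,100,9,19.4,(255,0,0)),((451,72.5),64,88,9,19.4,(255,255,0))])
```

```text
p [454.5  74.9  27.1] yaw 19.8 q7 -0.43 t 29.1667 gap 49.6 F [ 0.1  0.3 -0.9]
[[0.1, 1.51, -0.41, 0.3, 1]]
[[0.338, -0.01, 0.941], [-0.941, -0.007, 0.338], [0.003, -1.0, -0.011]]
```

View pics/w35.png

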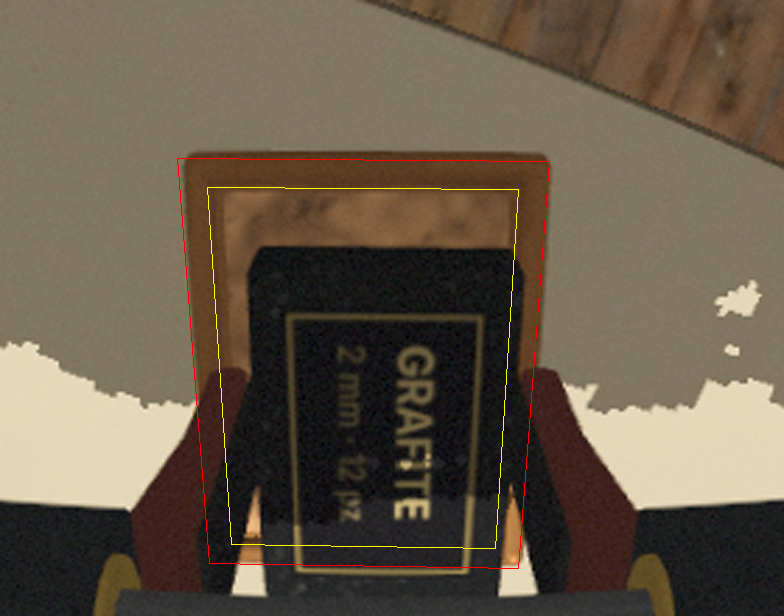

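apply_moves(commands=[[0.1, 0.3, -0.3, 0, 1], [0, 0.6, 0, 0, 1], [0, 0.2, 0, 0, 1], [0, 0, 0, 0, 1], [0, 0, 0, 0, 1]])

```text
time_s: 29.63
eef_pos: [452.0, 72.3, 15.6]
orientation: [[0.338, -0.009, 0.941], [-0.941, -0.007, 0.338], [0.004, -1.0, -0.01]]
wrist_force: [0.8, 0.3, -0.3]
finger_gap: 49.5
```

Run:
```python
from h import *
plan([451,72.5,12],19.5,jaw=1,vmax=25);print(bot.state()['orientation'].round(3).tolist())
overlay('w36',[((451,72.5),76,100,9,19.4,(255,0,0)),((451,72.5),64,88,9,19.4,(255,255,0)),((451,72.5),50,74,23,19.4,(0,255,0))])
```

```text
p [452.   72.3  15.6] yaw 19.7 q7 -0.45 t 29.6333 gap 49.5 F [ 0.8  0.3 -0.3]
[[-0.05, 0.36, -0.09, 0.2, 1]]
[[0.338, -0.009, 0.941], [-0.941, -0.007, 0.338], [0.004, -1.0, -0.01]]
```

View pics/w36.png

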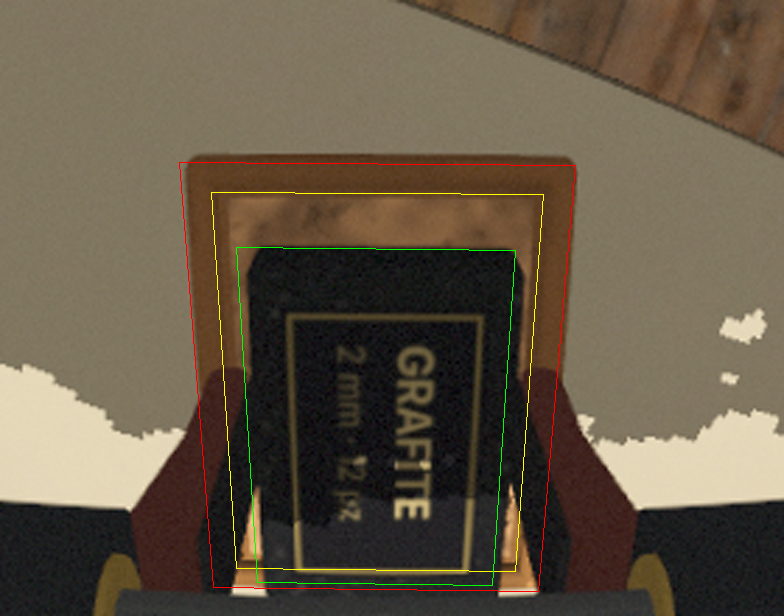

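apply_moves(commands=[[0, 0.2, -0.1, 0, 1], [0, 0.1, 0, 0, 1], [0, 0, 0, 0, 1], [0, 0, 0, 0, 1]])

```text
time_s: 30.02
eef_pos: [451.4, 72.0, 12.8]
orientation: [[0.337, -0.008, 0.941], [-0.941, -0.007, 0.337], [0.004, -1.0, -0.009]]
wrist_force: [1.1, -0.9, -0.9]
finger_gap: 49.8
```

apply_moves(commands=[[0, 0.1, 0, 0, 1], [0, 0, 0, 0, 1], [0, 0, 0, 0, -0.3], [0, 0, 0, 0, -0.3], [0, 0, 0, 0, -0.3], [0, 0, 0, 0, -0.4], [0, 0, 0, 0, -0.4]])

```text
time_s: 30.6
eef_pos: [451.9, 72.2, 12.1]
orientation: [[0.337, -0.007, 0.941], [-0.941, -0.007, 0.337], [0.004, -1.0, -0.008]]
wrist_force: [-0.5, -0.1, 0.1]
finger_gap: 61.4
```

apply_moves(commands=[[0, -0.8, 0, 0, -0.4], [0, -2.0, 0, 0, -0.4], [0, -3.0, 0, 0, -0.4], [0, -3.5, 0, 0, -0.4], [0, -3.5, 0, 0, -0.4], [0, -2.5, 0, 0, -0.4], [0, 0, 0, 0, -0.4]])

```text
time_s: 31.18
eef_pos: [450.5, 74.5, 173.0]
orientation: [[0.341, -0.013, 0.94], [-0.94, -0.006, 0.341], [0.001, -1.0, -0.014]]
wrist_force: [-0.3, 0.1, 0.5]
finger_gap: 61.7
```

Run:
```python
from h import *
plan([451,72.5,160],19.5,jaw=1,vmax=25)
overlay('w37',[((451,72.5),76,100,9,19.4,(255,0,0)),((451,72.5),64,88,9,19.4,(255,255,0))],k=2.8)
save('s37',bot.grab_frame('scene'),(140,180,400,370),3)
save('t37',bot.grab_frame('top'),(160,140,400,290),3.3)
```

```text
p [450.5  74.5 173. ] yaw 19.9 q7 -0.18 t 31.1833 gap 61.7 F [-0.3  0.1  0.5]
[[0.21, 1.3, -0.02, 0.4, 1]]
```

View pics/w37.png

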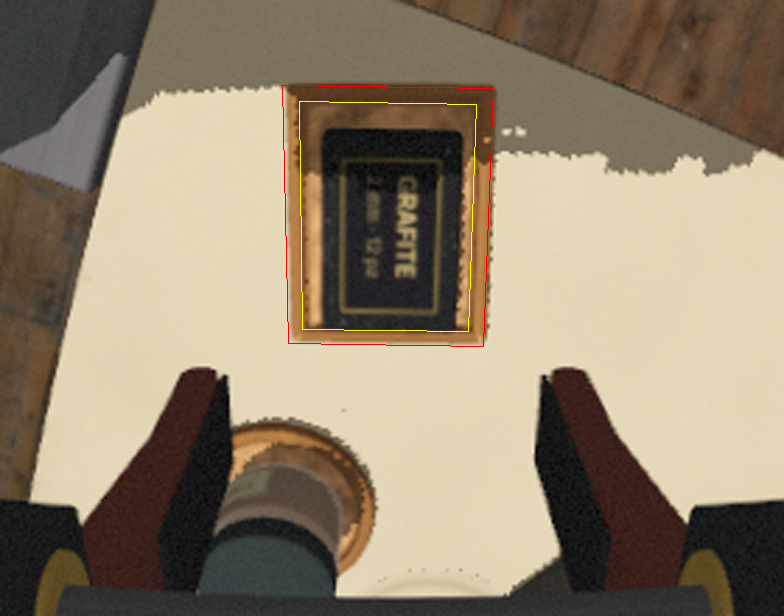

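View pics/s37.png

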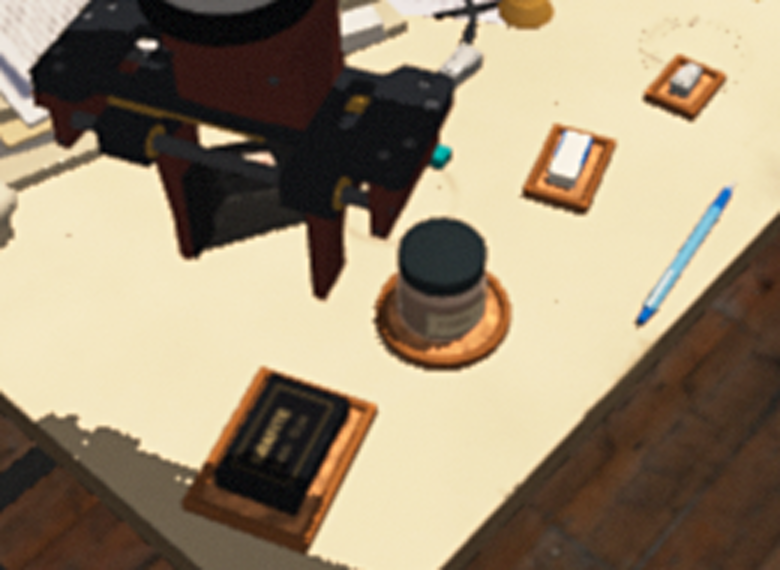

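View pics/t37.png

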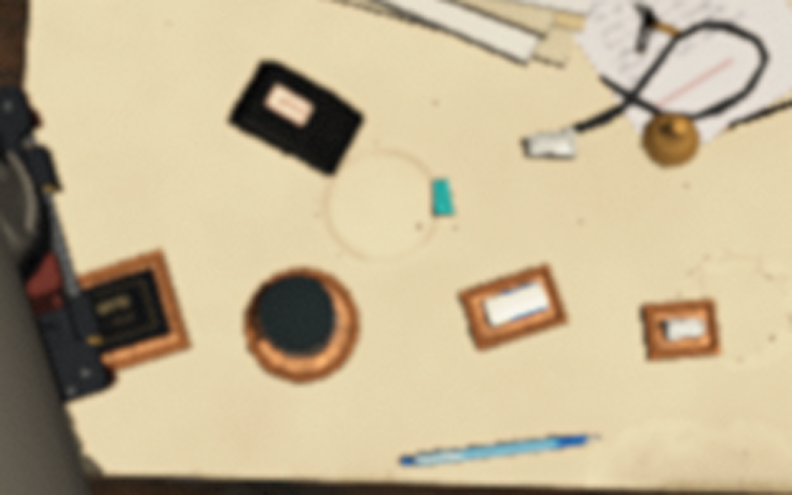

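Run:
```python
from h import *
c=np.load('w37.npy',allow_pickle=True).item()
L=[(323,130),(463,130),(457,330),(324,330)]
for z in (21,25): poly(c,L,z,(140,120),2.8)
im=cv2.cvtColor(cv2.imread('pics/w37.png'),cv2.COLOR_BGR2RGB); save('w37z',im,(270,70,510,360),2.0)
```

```text
[[417.9, 98.6], [463.8, 115.4], [488.9, 45.0], [442.5, 27.9]] mean [453.2  71.7] edges [48.9 74.8 49.5 74.9] ang [20.1, -70.4, -159.8, 109.2]
[[417.9, 99.3], [463.3, 115.9], [488.1, 46.4], [442.2, 29.5]] mean [452.9  72.8] edges [48.3 73.8 48.9 73.9] ang [20.1, -70.4, -159.8, 109.2]
```

View pics/w37z.png

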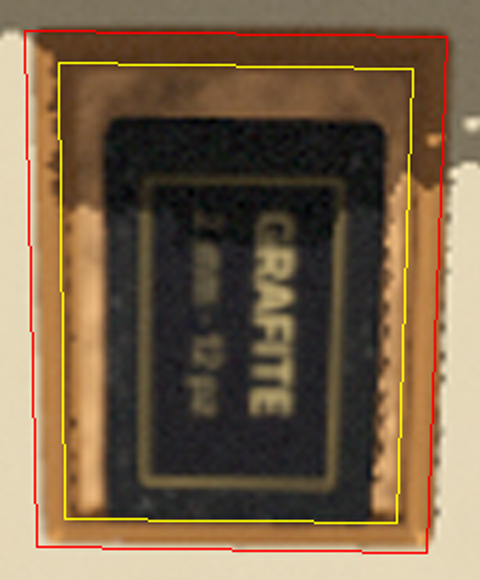

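```bash
python3 -c "
from cell import bot
print(bot.finish_job(), bot.state()['time_s'])"
```

```text
the job is handed in; nothing more can be done
the job is handed in; nothing more can be done
```

The pile is taken apart. In the order asked, the sharpener, the eraser, the jar and the black tin are each in their own tray, and the job was handed in at about 31 s of the 115 s allowed.

- **Sharpener:** I took the small grey one on top of the pile. The turquoise one and the larger grey piece by the cable were left alone.
- **Placement:** The final wrist, scene and top pictures show all four inside their rims, with the oblong things lengthways and the jar upright. The jar measured about 2.6 mm off its tray's centre, with 8.5 mm of room on each side. The tin measured about 2 mm off, with about 7 mm of room.
- **Bystanders:** The black stamp and the wooden bell sit at the same pixels as at the start. The gripper ended clear, about 170 mm above the table.
- **Less certain points:**
    - The sharpener was let go about 3 mm above the cork, because the fingers would not fit between the rims.
    - The gripper leaned about 1 to 2° while it carried the jar.
    - The force reading was too noisy to confirm when the jar touched down. I took it from the height, which stopped falling at 17.1 mm against 17.3 mm expected.

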